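Fill the spice caddy and clamp it down

ROBOT

A 7-joint arm with a two-finger parallel gripper is mounted at the origin on a cart in front of the work surface, level with it; the furniture and walls round the work are solid. World frame = base frame: x ahead of the robot, y to its left, z up, the work surface at z = 0. Lengths are in m, angles in rad, forces in N, time in s.
With the tool pointing down it reaches from about 0.425 to 0.925 m from the base axis. Payload 6.8 kg.
Tool frame: the origin (TCP) lies midway between the tips of the shut fingers; the grasp point (between the pads) lies 19 mm behind it; z points along the fingers, y is the line along which they close (so a half turn about z gives the same grasp; the last joint's range is limited). The gripper opens to 85 mm and grips with 20 to 120 N. Pads are 22 mm wide; open, the fingers measure 114 mm over their backs; the gripper's body (76 mm by 85 mm) begins 54 mm behind the grasp point. The pads swing forward as they close: fully open they stand 13 mm farther back than shut.
Start: joints at [1.036, 0.477, 0.022, 1.555, -0.011, 1.109, -0.083], TCP at [0.279, -0.614, 0.231] pointing down, gripper open.
Joint ranges: [-2.96, 2.96], [-0.34, 2.1], [-1.41, 1.46], [0.24, 2.44], [-1.37, 4.51], [0.17, 1.92], [-2.96, 2.96]. Speed limits (rad/s): [2.39, 2.39, 3.14, 3.14, 3.14, 3.14, 3.14].

INTERFACE

Orientations are given as a rotation vector (axis times angle).
In Python, from bench import r gives the robot as it stands. The module is installed in compiled form; this text tells all that it offers.
- The arm moves only by the tool apply_moves, never from a script. Its argument "rows" is a list of rows, each a list of 6 numbers: the shift along the tool's x, y, z scaled (see below), then the turn, a rotation vector about the tool's x, y, z scaled (see below). A call has 1 to 5 rows; each row is the pose to reach, as a shift and turn from the pose commanded when the call began, along the tool's axes at that moment; what a row does not reach only later rows make up. The controller multiplies each number of a shift by 0.25 m and each number of a turn by 90 degrees. A row lasts 1/8 s, in which the tool goes at most 62.5 mm and 10.7 degrees, less where a joint would pass 70% of its speed; a pose out of reach is approached as far as the arm can. A call with a number of a shift or a turn outside -1 to 1 is refused whole. A call with a gripper value outside its range is refused whole. "claw" is the opening, from 0 (shut) to 1 (fully open), set as the call begins (left out, the last holds). The fingers move at their own pace and stop on an object; "newtons" is the grip in N (left out, the last holds). Time passes only in rows, so rows that repeat a pose let the fingers close. It gives the time, the measured TCP pose, the force, the opening and the grip force at its end, in the units of the state.
- r.get_obs(): the state, without advancing time (a new reading comes with each control period).
- r.grab_frame(name): name is "scene" or "top" or "wrist"; returns a dict with "pixels" (384x512x3 uint8, red, green, blue), "intrinsics" (3x3 intrinsics, pixels), "dist" ([k1, k2, p1, p2, k3] as OpenCV has them; the pictures are not rectified), "eye" and "attitude" of the camera in the world. Camera axes: x right, y up, looking along -z (the intrinsics and any distortion apply to the point x, -y, -z); pixel columns grow to the right and rows downward; lengths in m; the calibration is good to about 2 mm. A picture is of the moment at which its call begins. There is no depth.
- r.hand_in(): hands the job in; it is judged then, once.
Trained networks look in a picture, given as the dict that the camera call returned (one of the last four; its "shot" number tells which), for a name from the list of things; names that differ only in an ending like _2 or _b are one class to them, and where a whole thing is asked for, a point or a joint stands for the part that bears it (a point fixed in the world has none). Each returns a list of dicts, best first, with "conf" (0 to 1); they miss things now and then, are a little off and sometimes report something else, mostly with a low value. They report only what shows in the picture. A call takes as long as a camera call. They do not tell look-alikes from the thing itself.
- r.search_frame(picture, thing): "rect" ([left, top, width, height] in pixels, round what is visible of it).
- r.outline_of(picture, thing): "pixels" (384x512 bool, what is visible of it) and "rect" ([left, top, width, height] in pixels, round what is visible of it).
- r.landmark_of(picture, thing): "point" ([column, row] in pixels: a listed point, or the origin of a listed thing).
The state is a dict: "clock": time; "joints": joint angles; "qvel": joint speeds; "tau": joint torques, N m; "tcp_pos": TCP position; "orientation": TCP orientation; "contact_force": force on the tool from outside, world axes, zero at the start; "moment": the same for the moment, N m; "grip_width": finger opening in m; "gripper_force": force on a finger pad.
Only numpy, scipy, OpenCV 4.12 (cv2) and the standard library are available. Lean on these libraries where they do the work, as an engineer would, in place of code of your own. Each camera call takes 0.05 s, during which the arm holds its last target. There are 200 camera calls.

TASK

Move the low round tin out of the caddy and stand it on the middle of the cork coaster. Stand the tall black-capped jars in the front row of the caddy and the short red-capped ones in the row on the step behind, upright and in the middle of the marked places, one to a place, filling each row from the left-hand end (away from the lever) without leaving out a place. When they are all in, clamp the caddy by pressing the sprung lever at its right-hand end down until it snaps and stays down; leave the mug and the sauce bottle where they are.

Things in the scene. Friction and masses are not known exactly. Their poses are not given: they have to be found in the camera images.
- caddy: wooden two-row spice caddy, fixed, 212 deep (x) x 216 wide (y) x 60 high. Origin under its middle; x to its back (away from robot), y left, z up. Front board x -100..6, top at z 10; step behind it, x 6..98, top at z 32. Dark lines mark 3 places per row, 60 apart. End walls 45 high, back 60. Lever post at right end (x -84..80, y -121..-155, 90 high). The lever clamps the caddy's rubber foot to the cooktop.
- lever (a joint): angle of the caddy's sprung lever: 0 = up (it springs back here), grows as the pad is pressed down; past about 0.36 rad it snaps under a sprung catch, which holds it at about 0.41 rad. End stop 0.47. It needs up to about 15 N at the pad.
- lever_pad (a point): middle of the top of the black pressing pad (36 x 30 mm) near the front (robot's side) end of the lever. Up, it is about 163 mm above the cooktop; latched, about 128 mm, and about 17 mm nearer the caddy's front. The lever's pivot lies about 95 mm behind the pad along the caddy's x and 104 mm above the cooktop.
- coaster_top (a point): centre of the top of the round cork coaster, fixed, 100 mm across and 6 mm thick.
- tall_a_mid (a point): centre of a tall spice jar with a black cap: upright cylinder 43 mm across and 132 mm high. Its origin is on its axis, half-way up; z is its axis. Loose; take it round the upper part, from above. It may be absent in some runs.
- tall_b_mid (a point): centre of a tall spice jar with a black cap: upright cylinder 40 mm across and 128 mm high. Its origin is on its axis, half-way up; z is its axis. Loose; take it round the upper part, from above. It may be absent in some runs.
- tall_c_mid (a point): centre of a tall spice jar with a black cap: upright cylinder 42 mm across and 130 mm high. Its origin is on its axis, half-way up; z is its axis. Loose; take it round the upper part, from above. It may be absent in some runs.
- short_a_mid (a point): centre of a short spice jar with a red cap: upright cylinder 44 mm across and 110 mm high. Its origin is on its axis, half-way up; z is its axis. Loose; take it round the upper part, from above. It may be absent in some runs.
- short_b_mid (a point): centre of a short spice jar with a red cap: upright cylinder 50 mm across and 110 mm high. Its origin is on its axis, half-way up; z is its axis. Loose; take it round the upper part, from above. It may be absent in some runs.
- short_c_mid (a point): centre of a short spice jar with a red cap: upright cylinder 44 mm across and 110 mm high. Its origin is on its axis, half-way up; z is its axis. Loose; take it round the upper part, from above. It may be absent in some runs.
- tin_mid (a point): centre of the low round metal tin, 60 mm across and 42 mm high, which stands at first in the front row of the caddy. Origin on its axis, half-way up; z is its axis, up. Loose.
- mug_mid (a point): middle of a white mug (112 mm over the handle, 94 mm high), a bystander
- bottle_mid (a point): middle of a slim sauce bottle (44 mm across, 198 mm high), a bystander
- front_left (a point): centre, on the board, of the left-hand marked place of the front row (10 mm above the cooktop); left is the side away from the lever. z points up.
- front_mid (a point): centre, on the board, of the middle marked place of the front row (10 mm above the cooktop); left is the side away from the lever. z points up.
- front_right (a point): centre, on the board, of the right-hand marked place of the front row (10 mm above the cooktop); left is the side away from the lever. z points up.
- back_left (a point): centre, on the board, of the left-hand marked place of the back row (32 mm above the cooktop); left is the side away from the lever. z points up.
- back_mid (a point): centre, on the board, of the middle marked place of the back row (32 mm above the cooktop); left is the side away from the lever. z points up.
- back_right (a point): centre, on the board, of the right-hand marked place of the back row (32 mm above the cooktop); left is the side away from the lever. z points up.
Things that resemble listed ones, but are neither listed nor needed, are in the scene too. Of the things like the part that bears tin_mid, leave any that is green or orange; of the rest the smaller one is meant.

How it is judged:
By the outcome, as a careful person would: the job done as asked, in the order asked, and still so for the second after the job is handed in, with the robot touching nothing.
Of tall_a, tall_b, tall_c only 2 to 3 are there at a start; the rules pass over those that are not, and their reading is None.
Of short_a, short_b, short_c only 2 to 3 are there at a start; the rules pass over those that are not, and their reading is None.
At some moment in a run one of tin may be knocked a few centimetres aside while the robot is not near it.
It also fails if it takes over 210 s, if anything falls off the work surface, if the arm or the gripper's body presses on something with over 40 N, if the wrist force passes 120 N, or if a joint passes its speed limit or range.

## Working session

There is one attempt and no reset: what is moved stays moved. The work goes in short steps, Python scripts to look and compute and a tool call to move; the robot and the scene stay as the last step left them, time stands still between calls to the robot, and variables do not carry over. Pictures are saved under pics/ and viewed, at most 14 in all, crops included, and the job is handed in when it is done.

Besides the shell and the picture viewer there is one more tool, called after "Emit:" as a command line: name --pt "numbers of a row" for each row, then --argument value for the rest. apply_moves: Moves the arm, as the interface text tells. Its arguments: {"type":"object","properties":{"rows":{"type":"array","items":{"type":"array","items":{"type":"number"}}},"claw":{"type":"number"},"newtons":{"type":"number"}},"required":["rows"]}

```bash
mkdir -p pics; cat > h.py <<'E'
import numpy as np, cv2
from scipy.spatial.transform import Rotation as R
from bench import r
def att(p):
    a=np.array(p['attitude'],float)
    return a if a.shape==(3,3) else R.from_rotvec(a).as_matrix() if a.size==3 else R.from_quat(a).as_matrix()
def save(p,n): cv2.imwrite('pics/'+n,cv2.cvtColor(p['pixels'],cv2.COLOR_RGB2BGR))
def ray(p,px):
    u=cv2.undistortPoints(np.array([[px]],float),np.array(p['intrinsics'],float),np.array(p['dist'],float))[0,0]
    d=att(p)@np.array([u[0],-u[1],-1.]); return np.array(p['eye'],float),d
def onz(p,px,z):
    e,d=ray(p,px); return e+d*(z-e[2])/d[2]
def proj(p,X):
    c=(np.array(X,float).reshape(-1,3)-np.array(p['eye']))@att(p); c=c*[1,-1,-1]
    return cv2.projectPoints(c,np.zeros(3),np.zeros(3),np.array(p['intrinsics'],float),np.array(p['dist'],float))[0][:,0]
E
python3 - <<'E'
from h import *
o=r.get_obs(); print({k:np.round(v,3) for k,v in o.items()})
names=['caddy','tall_a_mid','short_a_mid','tin_mid','mug_mid','bottle_mid','coaster_top','lever_pad','front_left','front_mid','front_right','back_left','back_mid','back_right']
for n in ['scene','top','wrist']:
    p=r.grab_frame(n); save(p,n+'0.png'); print(n,p['eye'],p['attitude'],p['intrinsics'],p['dist'])
    if n=='wrist': continue
    for t in names:
        print(t,[(np.round(d['point']).tolist(),round(d['conf'],2)) for d in r.landmark_of(p,t)])
E
```

```text
{'clock': np.float64(0.0), 'joints': array([ 1.036,  0.478,  0.022,  1.556, -0.012,  1.109, -0.083]), 'qvel': array([-0.002,  0.   ,  0.002, -0.   , -0.001,  0.001, -0.003]), 'tau': array([-0.0000e+00, -5.9646e+01,  1.6070e+00, -2.8120e+01,  1.2000e-02,
        9.0000e-03,  0.0000e+00]), 'tcp_pos': array([ 0.279, -0.614,  0.23 ]), 'orientation': array([-3.069e+00, -6.650e-01,  1.000e-03]), 'contact_force': array([-0.513, -0.708, -0.623]), 'moment': array([-0.023, -0.028,  0.019]), 'gripper_force': np.float64(0.0), 'grip_width': np.float64(0.085)}
scene [ 0.46913033 -0.43991351  0.95495533] [ 0.54526456 -0.06528858 -0.24468785] [[443.57917734   0.         258.02681497]
 [  0.         443.57917734 185.49273185]
 [  0.           0.           1.        ]] [-0.09440919  0.          0.          0.          0.        ]
caddy [([234.0, 184.0], 0.57)]
tall_a_mid [([204.0, 253.0], 0.6)]
short_a_mid [([160.0, 135.0], 0.64)]
tin_mid [([275.0, 115.0], 0.89), ([209.0, 126.0], 0.84), ([301.0, 166.0], 0.77), ([210.0, 178.0], 0.72)]
mug_mid [([311.0, 223.0], 0.89)]
bottle_mid [([360.0, 269.0], 0.98),
[... 862 characters left out ...]
.0], 0.55)]
mug_mid [([277.0, 156.0], 0.71)]
bottle_mid [([315.0, 121.0], 0.69)]
coaster_top [([324.0, 181.0], 0.84)]
lever_pad [([197.0, 275.0], 0.57), ([281.0, 196.0], 0.52)]
front_left [([218.0, 233.0], 0.96)]
front_mid [([238.0, 228.0], 0.84)]
front_right [([253.0, 222.0], 0.9)]
back_left [([208.0, 200.0], 0.9)]
back_mid [([252.0, 224.0], 0.72), ([229.0, 195.0], 0.57), ([278.0, 161.0], 0.38)]
back_right [([248.0, 191.0], 0.6)]
wrist [ 0.34276323 -0.58616072  0.37454675] [-0.24490882  0.15723714 -1.13665829] [[283.24834595   0.         259.43355696]
 [  0.         283.24834595 191.37415143]
 [  0.           0.           1.        ]] [0.02431136 0.         0.         0.         0.        ]
```

```bash
python3 - <<'E'
import cv2
for n,(x,y,w,h) in dict(scene=(120,80,270,210),top=(140,90,220,210)).items():
    a=cv2.imread(f'pics/{n}0.png')[y:y+h,x:x+w]
    s=min(800/w,600/h); cv2.imwrite(f'pics/{n}0c.png',cv2.resize(a,None,fx=s,fy=s,interpolation=cv2.INTER_CUBIC)); print(s)
E
```

```text
2.857142857142857
2.857142857142857
```

View pics/scene0c.png

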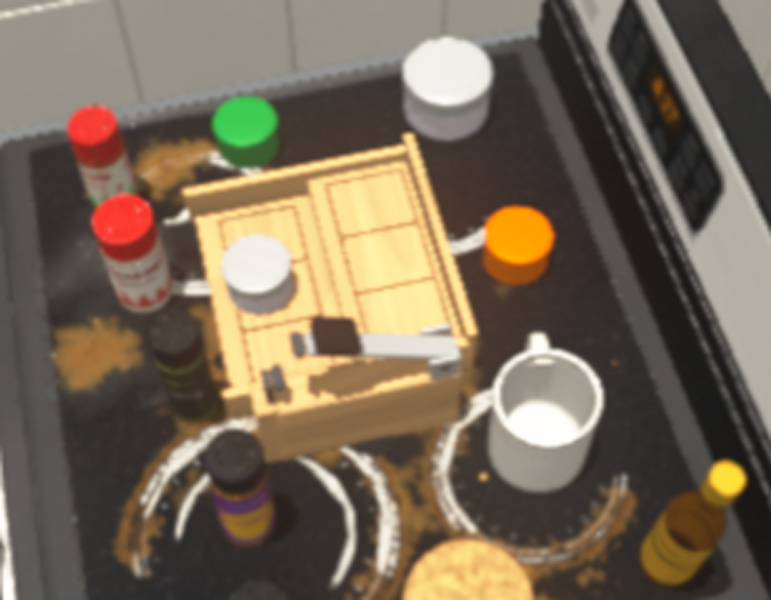

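View pics/top0c.png

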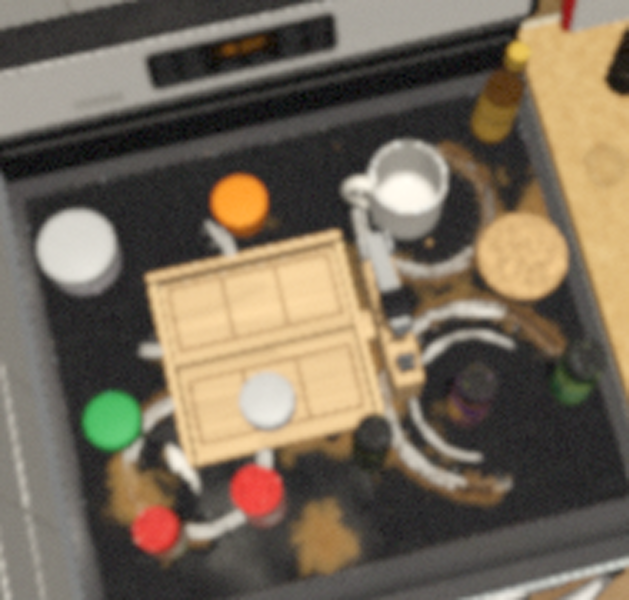

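```bash
cat >> h.py <<'E'
from scipy.optimize import least_squares
A=np.linspace(0,2*np.pi,40)
def cylpoly(p,x,y,z0,rad,h):
    P=np.array([[x+rad*np.cos(a),y+rad*np.sin(a),z] for z in (z0,z0+h) for a in A])
    return cv2.convexHull(proj(p,P).astype(np.float32))
def cen(poly):
    m=cv2.moments(poly); return np.array([m['m10']/m['m00'],m['m01']/m['m00']])
def fitcyl(p,c,z0,rad,h):
    """x,y of an upright cylinder whose silhouette centroid is pixel c"""
    X=onz(p,c,z0+h/2)[:2]
    f=lambda v:cen(cylpoly(p,*v,z0,rad,h))-c
    s=least_squares(f,X,diff_step=1e-3); x,y=s.x
    b=cv2.boundingRect(cylpoly(p,x,y,z0,rad,h)); return s.x,b
def masks(p,name,z0,rad,h,minc=.3,show=True):
    out=[]
    for d in r.outline_of(p,name):
        if d['conf']<minc: continue
        v,u=np.nonzero(d['pixels']); c=np.array([u.mean(),v.mean()])
        X,b=fitcyl(p,c,z0,rad,h); out.append(X)
        if show: print(name,round(d['conf'],2),'px',c.round(1),'rect',np.round(d['rect']).tolist(),'model',b,'xy',X.round(4))
    return out
CAD=dict(front_left=(-47,60,10),front_mid=(-47,0,10),front_right=(-47,-60,10),back_left=(52,60,32),back_mid=(52,0,32),back_right=(52,-60,32))
def cadxy(q,P):
    c,s=np.cos(q[2]),np.sin(q[2]); P=np.atleast_2d(P)/1000.
    return np.c_[q[0]+c*P[:,0]-s*P[:,1],q[1]+s*P[:,0]+c*P[:,1],P[:,2]]
E
python3 - <<'E'
from h import *
S=r.grab_frame('scene');T=r.grab_frame('top')
for n,p in(('S',S),('T',T)):
    print(n)
    masks(p,'tall_a_mid',0,.021,.130);masks(p,'short_a_mid',0,.023,.110);masks(p,'tin_mid',.01,.03,.042);masks(p,'coaster_top',0,.05,.006)
    masks(p,'mug_mid',0,.045,.094);masks(p,'bottle_mid',0,.022,.198)
k=2.857
obs=[]
for (u,v),P in [((147,275),(106,108,60)),((340,235),(106,-108,60)),((192,465),(-106,108,45)),((383,415),(-106,-108,45))]: obs.append((T,(u/k+140,v/k+90),P))
for (u,v),P in [((410,140),(106,108,60)),((473,333),(106,-108,60)),((187,195),(-106,108,45))]: obs.append((S,(u/k+120,v/k+80),P))
for (n,x,y) in [('front_left',218,233),('front_mid',238,228),('front_right',253,222),('back_left',208,200),('back_mid',229,195),('back_right',248,191)]: obs.append((T,(x,y),CAD[n]))
for (n,x,y) in [('front_left',211,163),('front_right',220,205),('back_left',250,152),('back_mid',256,169),('back_right',260,188)]: obs.append((S,(x,y),CAD[n]))
f=lambda q:np.concatenate([proj(p,cadxy(q,P))[0]-px for p,px,P in obs])
x0=onz(T,(233,214),.03)
best=min((least_squares(f,[x0[0],x0[1],a],loss='soft_l1') for a in (-2,-1,0,1)),key=lambda s:s.cost)
print(best.x,best.cost); print(f(best.x).reshape(-1,2).round(1).tolist())
q=best.x; np.save('q.npy',q)
for n,P in CAD.items(): print(n,cadxy(q,P)[0].round(3))
print('pad',cadxy(q,(-60,-138,163)))
for p,px in((S,(239,193)),(T,(281,196))): print(onz(p,px,.163).round(3))
E
```

```text
S
tall_a_mid 0.56 px [203.6 249.9] rect [191.0, 234.0, 23.0, 35.0] model (190, 229, 27, 43) xy [ 0.4462 -0.0455]
tall_a_mid 0.35 px [184.1 207.8] rect [174.0, 190.0, 22.0, 41.0] model (170, 186, 28, 44) xy [0.4225 0.0675]
short_a_mid 0.75 px [309.  225.6] rect [291.0, 197.0, 40.0, 60.0] model (296, 205, 26, 41) xy [ 0.6859 -0.0409]
short_a_mid 0.56 px [155.2 133.6] rect [146.0, 116.0, 23.0, 38.0] model (141, 113, 28, 42) xy [0.3843 0.3077]
tin_mid 0.98 px [276.1 110.2] rect [260.0, 95.0, 27.0, 33.0] model (265, 96, 23, 28) xy [0.7129 0.3276]
tin_mid 0.76 px [300.4 165.4] rect [293.0, 153.0, 20.0, 27.0] model (287, 150, 27, 31) xy [0.7231 0.1374]
tin_mid 0.55 px [210.5 175.8] rect [200.0, 162.0, 23.0, 29.0] model (197, 161, 27, 30) xy [0.4986 0.1633]
tin_mid 0.55 px [205.9 125.9] rect [196.0, 113.0, 25.0, 25.0] model (193, 112, 25, 28) xy [0.5171 0.3218]
coaster_top 0.92 px [283.5 291.1] rect [262.0, 268.0, 44.0, 44.0] model (260, 268, 47, 46) xy [ 0.5969 -0.1539]
coaster_top 0.46 px [239.3 186.1] rect [183.0, 131.0, 104.0, 111.0] model (219, 168, 41, 36) xy [0.5639 0.1346]
bottle_mid
[... 1148 characters left out ...]
09, 33, 36) xy [ 0.4498 -0.0488]
bottle_mid 0.64 px [315.2 123.1] rect [307.0, 103.0, 20.0, 35.0] model (304, 103, 22, 41) xy [ 0.7467 -0.1605]
[ 0.55422519  0.15091392 -0.00222651] 21.60951473547158
[[-0.8, -0.9], [-0.6, -2.9], [-1.6, -0.5], [1.2, -0.1], [0.5, -2.6], [1.9, 0.3], [-1.9, -1.8], [-0.1, -1.0], [-1.3, -0.6], [2.3, 0.9], [2.5, 0.4], [0.2, 0.9], [-0.3, 0.5], [0.0, 1.4], [0.5, -1.0], [-1.8, -0.3], [-2.1, 1.7], [-0.2, 2.7]]
front_left [0.507 0.211 0.01 ]
front_mid [0.507 0.151 0.01 ]
front_right [0.507 0.091 0.01 ]
back_left [0.606 0.211 0.032]
back_mid [0.606 0.151 0.032]
back_right [0.606 0.091 0.032]
pad [[0.49391808 0.01304786 0.163     ]]
[0.543 0.021 0.163]
[0.532 0.008 0.163]
```

```bash
cat >> h.py <<'E'
def go(x,y,z,yaw):
    """numbers for a row: tool down, tool x at yaw deg from world x"""
    o=r.get_obs(); M=R.from_rotvec(o['orientation']); a=np.radians(yaw)
    D=R.from_euler('z',a)*R.from_euler('x',np.pi)
    s=M.inv().apply(np.array([x,y,z])-o['tcp_pos'])/.25; t=(M.inv()*D).as_rotvec()/(np.pi/2)
    print('go',(x,y,z,yaw),'->',np.r_[s,t].round(3).tolist(),'t',round(o['clock'],2))
E
python3 -c "
from h import *
go(.45,-.15,.33,0);go(.44,.15,.33,0)
o=r.get_obs();M=R.from_rotvec(o['orientation'])
for yw in(0,45,90):
  print(yw)
print(M.as_matrix().round(2), att(r.grab_frame('wrist')).round(2))"
```

```text
go (0.45, -0.15, 0.33, 0) -> [1.39, -1.409, -0.395, 0.0, 0.0, 0.272] t 2.25
go (0.44, 0.15, 0.33, 0) -> [1.85, -2.518, -0.395, 0.0, 0.0, 0.272] t 2.25
0
45
90
[[ 0.91  0.41 -0.  ]
 [ 0.41 -0.91 -0.  ]
 [-0.   -0.   -1.  ]] [[ 0.41  0.88  0.25]
 [-0.91  0.4   0.11]
 [ 0.   -0.27  0.96]]
```

Emit:
apply_moves --pt "0.7 -0.7 -0.4 0 0 0.272" --pt "0.7 -0.7 -0.4 0 0 0.272" --pt "0.7 -0.7 -0.4 0 0 0.272" --pt "0.7 -0.7 -0.4 0 0 0.272" --pt "0.7 -0.7 -0.4 0 0 0.272"

```text
clock: 2.92
tcp_pos: [0.3688, -0.3794, 0.3334]
orientation: [3.14, 0.008, 0.005]
contact_force: [0.9, -0.9, -1.1]
grip_width: 0.0854
gripper_force: 0.0
```

```bash
python3 -c "
from h import *
go(.45,-.15,.33,0);go(.44,.15,.33,0)"
```

```text
go (0.45, -0.15, 0.33, 0) -> [0.33, -0.916, 0.014, 0.001, -0.002, 0.003] t 2.92
go (0.44, 0.15, 0.33, 0) -> [0.296, -2.116, 0.012, 0.001, -0.002, 0.003] t 2.92
```

Emit:
apply_moves --pt "0.33 -0.92 0 0 0 0" --pt "0.33 -0.92 0 0 0 0" --pt "0.33 -0.92 0 0 0 0" --pt "0.33 -0.92 0 0 0 0" --pt "0.33 -0.92 0 0 0 0"

```text
clock: 3.55
tcp_pos: [0.4503, -0.1489, 0.3313]
orientation: [-3.141, -0.011, -0.001]
contact_force: [-0.4, -1.8, 0.1]
grip_width: 0.0852
gripper_force: 0.0
```

```bash
python3 -c "
from h import *
p=r.grab_frame('wrist');save(p,'w1.png')
masks(p,'tall_a_mid',0,.021,.130);masks(p,'coaster_top',0,.05,.006)
go(.44,.15,.36,0)"
```

```text
tall_a_mid 0.7 px [82.9 74.5] rect [0.0, 1.0, 173.0, 160.0] model (39, 48, 92, 49) xy [0.5613 0.0737]
tall_a_mid 0.58 px [184.2 166.7] rect [161.0, 146.0, 50.0, 43.0] model (158, 144, 53, 46) xy [ 0.4454 -0.0457]
coaster_top 0.59 px [262.5  56.9] rect [236.0, 20.0, 59.0, 73.0] model (229, 20, 67, 74) xy [ 0.5967 -0.1526]
go (0.44, 0.15, 0.36, 0) -> [-0.037, -1.217, -0.116, 0.0, 0.0, -0.002] t 3.7
```

Emit:
apply_moves --pt "0 -0.85 -0.12 0 0 0" --pt "0 -0.85 -0.12 0 0 0" --pt "0 -0.85 -0.12 0 0 0" --pt "0 -0.85 -0.12 0 0 0" --pt "0 -0.85 -0.12 0 0 0"

```text
clock: 4.32
tcp_pos: [0.4493, 0.0601, 0.3616]
orientation: [-3.141, -0.001, -0.001]
contact_force: [0.7, -0.4, 0.0]
grip_width: 0.0855
gripper_force: 0.0
```

```bash
python3 -c "
from h import *
p=r.grab_frame('wrist');save(p,'w2.png')
masks(p,'tall_a_mid',0,.021,.130);masks(p,'short_a_mid',0,.023,.110);masks(p,'tin_mid',.01,.03,.042)
q=np.load('q.npy'); a=p['pixels'].copy()
for P in CAD.values(): cv2.circle(a,tuple(int(v) for v in proj(p,cadxy(q,P))[0]),3,(255,0,0),1)
for P in [(106,108,60),(106,-108,60),(-106,108,45),(-106,-108,45)]: cv2.circle(a,tuple(int(v) for v in proj(p,cadxy(q,P))[0]),3,(0,0,255),1)
b=cv2.imread('pics/w1.png')
cv2.imwrite('pics/w12.png',np.vstack([cv2.resize(b,(400,300)),cv2.resize(a[:,:,::-1],(400,300))]))
cv2.imwrite('pics/w2a.png',cv2.resize(a[:,:,::-1],(800,600)))
print(r.get_obs()['tcp_pos'])
for n in CAD: print(n,[(np.round(d['point'],1).tolist(),round(d['conf'],2)) for d in r.landmark_of(p,n)][:2],proj(p,cadxy(q,CAD[n])).round(1))
"
```

```text
tall_a_mid 0.77 px [330.4 163.2] rect [309.0, 142.0, 47.0, 42.0] model (306, 142, 48, 42) xy [ 0.4446 -0.0453]
short_a_mid 0.83 px [108.3 197.9] rect [78.0, 178.0, 63.0, 43.0] model (77, 174, 64, 48) xy [0.3844 0.3014]
tin_mid 0.73 px [ 91.6 111.9] rect [64.0, 96.0, 57.0, 35.0] model (65, 91, 54, 42) xy [0.5161 0.325 ]
tin_mid 0.58 px [194. 126.] rect [174.0, 108.0, 44.0, 38.0] model (172, 106, 44, 41) xy [0.4956 0.1644]
[0.44917384 0.05738207 0.36091696]
front_left [([169.0, 115.7], 0.84)] [[169.7 118.2]]
front_mid [([204.1, 115.5], 0.75)] [[205.4 118.4]]
front_right [([240.0, 120.2], 0.89)] [[241.  118.6]]
back_left [([158.6, 47.4], 0.72)] [[159.4  50.5]]
back_mid [([197.2, 48.0], 0.67), ([195.4, 127.8], 0.51)] [[199.3  50.9]]
back_right [([235.9, 52.4], 0.72)] [[239.   51.1]]
```

View pics/w2a.png

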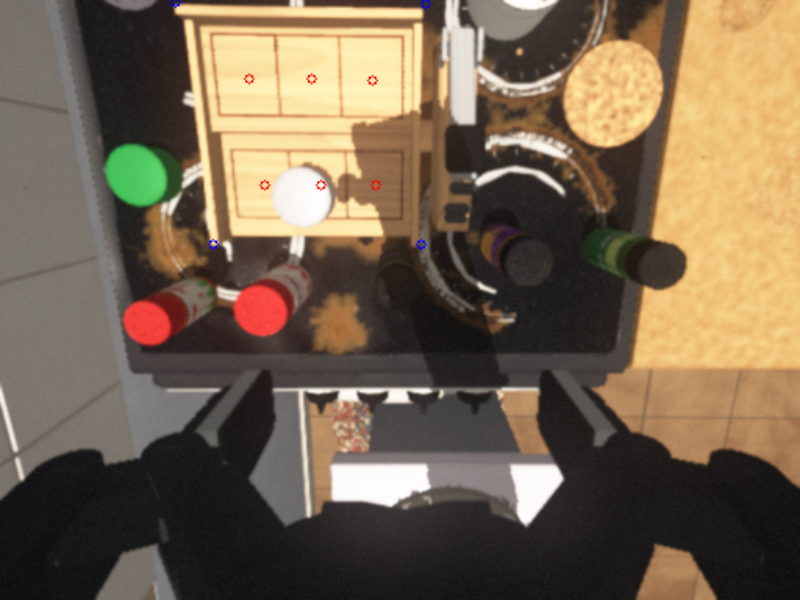

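View pics/w1.png

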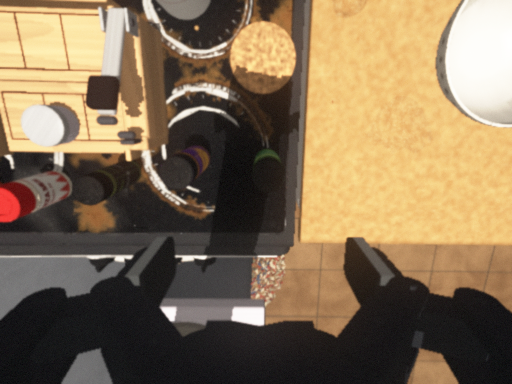

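Emit:
apply_moves --pt "0.19 -0.426 0.2 0 0 0" --pt "0.19 -0.426 0.4 0 0 0" --pt "0.19 -0.426 0.7 0 0 0" --pt "0.19 -0.426 0.9 0 0 0" --pt "0.19 -0.426 0.95 0 0 0"

```text
clock: 5.45
tcp_pos: [0.4954, 0.166, 0.1209]
orientation: [3.141, 0.0, -0.005]
contact_force: [0.4, -0.9, -0.5]
grip_width: 0.0854
gripper_force: 0.0
```

```bash
python3 -c "
from h import *
p=r.grab_frame('wrist')
masks(p,'tin_mid',.01,.03,.042)
print(r.get_obs()['tcp_pos']);go(.4965,.164,.022,0)
S=r.grab_frame('scene');masks(S,'tin_mid',.01,.03,.042)
"
```

```text
tin_mid 0.68 px [260.2 196.9] rect [224.0, 159.0, 76.0, 75.0] model (222, 155, 77, 82) xy [0.4964 0.165 ]
tin_mid 0.55 px [ 62.9 168.4] rect [12.0, 133.0, 104.0, 75.0] model (8, 129, 111, 83) xy [0.5187 0.3229]
[0.49357671 0.1651041  0.11972483]
go (0.4965, 0.164, 0.022, 0) -> [0.015, 0.003, 0.391, 0.002, 0.005, 0.0] t 5.55
tin_mid 0.88 px [210.6 177.5] rect [200.0, 164.0, 24.0, 28.0] model (197, 162, 27, 31) xy [0.498  0.1581]
tin_mid 0.71 px [300.2 165.5] rect [294.0, 153.0, 18.0, 28.0] model (287, 150, 26, 31) xy [0.7225 0.1373]
tin_mid 0.59 px [276.1 109.7] rect [261.0, 95.0, 28.0, 33.0] model (265, 96, 23, 28) xy [0.7133 0.3293]
tin_mid 0.57 px [214.3 130.1] rect [212.0, 125.0, 9.0, 13.0] model (202, 116, 25, 29) xy [0.536 0.302]
```

Emit:
apply_moves --pt "0.01 0.003 0.2 0 0 0" --pt "0.01 0.003 0.39 0 0 0" --pt "0.01 0.003 0.39 0 0 0"

```text
clock: 6.02
tcp_pos: [0.4985, 0.1648, 0.026]
orientation: [3.14, -0.001, -0.004]
contact_force: [0.5, -0.2, 0.7]
grip_width: 0.0854
gripper_force: 0.0
```

Emit:
apply_moves --pt "0 0 0 0 0 0" --pt "0 0 0 0 0 0" --pt "0 0 0 0 0 0" --pt "0 0 0 0 0 0" --claw 0 --newtons 35

```text
clock: 6.52
tcp_pos: [0.5012, 0.1663, 0.0296]
orientation: [-3.14, 0.002, -0.008]
contact_force: [-1.8, -0.5, 7.3]
grip_width: 0.0586
gripper_force: 36.0
```

Emit:
apply_moves --pt "0 0 -0.25 0 0 0" --pt "0 0 -0.5 0 0 0" --pt "0 0 -0.75 0 0 0" --pt "0.1 0.1 -0.9 0 0 0" --pt "0.2 0.35 -0.9 0 0 0"

```text
clock: 7.15
tcp_pos: [0.5501, 0.0856, 0.2583]
orientation: [-3.138, -0.009, -0.018]
contact_force: [1.1, -0.4, -1.8]
grip_width: 0.0584
gripper_force: 39.1
```

```bash
python3 -c "
from h import *
print(r.get_obs()['grip_width']);go(.5965,-.153,.23,0)"
```

```text
0.058361530604213605
go (0.5965, -0.153, 0.23, 0) -> [0.179, 0.956, 0.112, -0.002, -0.007, 0.004] t 7.15
```

Emit:
apply_moves --pt "0.05 0.25 0 0 0 0" --pt "0.1 0.5 0 0 0 0" --pt "0.18 0.75 0 0 0 0" --pt "0.18 0.95 0.1 0 0 0" --pt "0.18 0.95 0.11 0 0 0"

```text
clock: 7.78
tcp_pos: [0.5903, -0.1619, 0.2238]
orientation: [3.139, -0.015, -0.002]
contact_force: [-0.4, 0.6, -0.9]
grip_width: 0.0585
gripper_force: 39.1
```

```bash
python3 -c "
from h import *
p=r.grab_frame('wrist');save(p,'w3.png')
masks(p,'coaster_top',0,.05,.006,.2)
o=r.get_obs();print(o['tcp_pos'],o['orientation'])
z=o['tcp_pos'][2]-.02
masks(p,'tin_mid',z-.012+.01-.006+.002,.03,.042)
go(.5965,-.153,.022,0)
T=r.grab_frame('top');masks(T,'coaster_top',0,.05,.006,.3)
"
```

```text
coaster_top 0.75 px [251.4 159.7] rect [216.0, 122.0, 74.0, 74.0] model (212, 120, 79, 79) xy [ 0.5979 -0.1527]
coaster_top 0.4 px [ 51.5 233.3] rect [19.0, 146.0, 58.0, 160.0] model (11, 198, 81, 70) xy [0.4984 0.1226]
[ 0.59192556 -0.15538734  0.22505766] [-3.14123668e+00  2.99923935e-03 -1.87385656e-03]
tin_mid 0.98 px [259.5 258.6] rect [202.0, 194.0, 121.0, 127.0] model (199, 190, 121, 132) xy [ 0.5827 -0.1621]
tin_mid 0.94 px [ 7.1 55.9] rect [1.0, 32.0, 16.0, 48.0] model (-96, -33, 215, 169) xy [ 0.6804 -0.0557]
go (0.5965, -0.153, 0.022, 0) -> [0.015, -0.003, 0.814, -0.0, -0.001, 0.0] t 7.92
coaster_top 0.63 px [322.  179.4] rect [310.0, 165.0, 27.0, 30.0] model (306, 164, 32, 31) xy [ 0.5956 -0.1527]
```

View pics/w3.png

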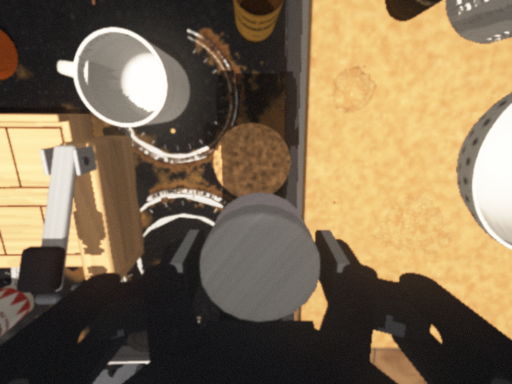

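Emit:
apply_moves --pt "0.018 -0.005 0.25 0 0 0" --pt "0.018 -0.005 0.5 0 0 0" --pt "0.018 -0.005 0.66 0 0 0" --pt "0.018 -0.005 0.7 0 0 0"

```text
clock: 8.52
tcp_pos: [0.5954, -0.1521, 0.0471]
orientation: [-3.14, -0.003, 0.006]
contact_force: [0.2, -0.8, -0.5]
grip_width: 0.0586
gripper_force: 39.1
```

```bash
cat >> h.py <<'E'
def avg(n=4):
    P=[]
    for i in range(n): r.grab_frame('wrist'); P.append(r.get_obs()['tcp_pos'])
    print('tcp',np.mean(P,0).round(4),'sd',np.std(P,0).round(4)); return np.mean(P,0)
E
python3 -c "
from h import *
avg();go(.597,-.1527,.02,0)"
```

```text
tcp [ 0.5974 -0.153   0.0496] sd [0.0009 0.0004 0.0013]
go (0.597, -0.1527, 0.02, 0) -> [-0.006, -0.004, 0.124, 0.0, -0.002, 0.0] t 8.72
```

Emit:
apply_moves --pt "0 0 0.07 0 0 0" --pt "0 0 0.1 0 0 0" --pt "0 0 0.11 0 0 0"

```text
clock: 9.1
tcp_pos: [0.5971, -0.1541, 0.0245]
orientation: [3.14, -0.001, 0.0]
contact_force: [-15.2, 2.2, 45.7]
grip_width: 0.0582
gripper_force: 43.8
```

Emit:
apply_moves --pt "0 0 -0.016 0 0 0" --pt "0 0 -0.016 0 0 0"

```text
clock: 9.35
tcp_pos: [0.5968, -0.154, 0.0254]
orientation: [3.141, -0.001, 0.001]
contact_force: [0.2, -0.3, -0.5]
grip_width: 0.0582
gripper_force: 40.0
```

Emit:
apply_moves --pt "0 0 0 0 0 0" --pt "0 0 0 0 0 0" --pt "0 0 0 0 0 0" --claw 1

```text
clock: 9.72
tcp_pos: [0.5966, -0.1538, 0.0251]
orientation: [-3.141, 0.001, 0.0]
contact_force: [-0.5, -0.1, 0.5]
grip_width: 0.0856
gripper_force: 0.0
```

Emit:
apply_moves --pt "0 0 -0.25 0 0 0" --pt "0 0 -0.5 0 0 0" --pt "0 0 -0.75 0 0 0" --pt "0 0 -1 0 0 0" --pt "-0.2 0 -1 0 0 0"

```text
clock: 10.35
tcp_pos: [0.5517, -0.1533, 0.2813]
orientation: [3.14, 0.002, 0.02]
contact_force: [-1.0, -1.1, -1.8]
grip_width: 0.0854
gripper_force: 0.0
```

```bash
python3 -c "
from h import *
p=r.grab_frame('wrist');save(p,'w4.png')
masks(p,'tin_mid',.006,.03,.042);masks(p,'coaster_top',0,.05,.006,.3);masks(p,'tall_a_mid',0,.021,.130)
avg(2)
go(.54,.15,.3,0)
go(.44,-.08,.28,90)
"
```

```text
tin_mid 0.89 px [259.7 137.4] rect [238.0, 118.0, 44.0, 42.0] model (236, 114, 47, 47) xy [ 0.5906 -0.1544]
tin_mid 0.63 px [25.1 27.1] rect [0.0, 2.0, 55.0, 54.0] model (-14, -7, 80, 67) xy [0.7198 0.1315]
tin_mid 0.47 px [186.  244.3] rect [174.0, 216.0, 29.0, 72.0] model (162, 220, 47, 49) xy [ 0.43   -0.0432]
coaster_top 0.88 px [257.1 125.9] rect [229.0, 96.0, 62.0, 70.0] model (222, 90, 70, 72) xy [ 0.6028 -0.1508]
tcp [ 0.5469 -0.1539  0.2752] sd [0.0002 0.0001 0.0001]
go (0.54, 0.15, 0.3, 0) -> [-0.029, -1.215, -0.099, -0.0, -0.0, -0.0] t 10.65
go (0.44, -0.08, 0.28, 90) -> [-0.429, -0.295, -0.019, 0.0, -0.0, -1.0] t 10.65
```

```bash
python3 -c "
from h import *
for n in('wrist','top','scene'):
  p=r.grab_frame(n);print(n);save(p,n+'5.png')
  t=[x for x in masks(p,'tin_mid',.006,.03,.042,.3,False) if abs(x[1]+.153)<.03]
  c=[x for x in masks(p,'coaster_top',0,.05,.006,.3,False) if abs(x[1]+.153)<.03];print(t,c)
  if n=='wrist':
    hsv=cv2.cvtColor(p['pixels'],cv2.COLOR_RGB2HSV)
    a=cv2.resize(p['pixels'][60:200,190:330,::-1],None,fx=4,fy=4,interpolation=cv2.INTER_CUBIC)
    for X,z,rr in(((.597,-.1527),.006,.05),(t[0] if t else (.59,-.154),.048,.03)):
      P=proj(p,[[X[0]+rr*np.cos(b),X[1]+rr*np.sin(b),z] for b in A]);cv2.polylines(a,[((P-[190,60])*4).astype(np.int32)],True,(255,0,0),1)
    cv2.imwrite('pics/w5c.png',a)
"
```

```text
wrist
[array([ 0.59076264, -0.15469063])] [array([ 0.60333515, -0.15100304])]
top
[array([ 0.59014704, -0.15694568])] [array([ 0.58762866, -0.14470862])]
scene
[array([ 0.59019446, -0.15458657])] [array([ 0.59858144, -0.16479557])]
```

View pics/w5c.png

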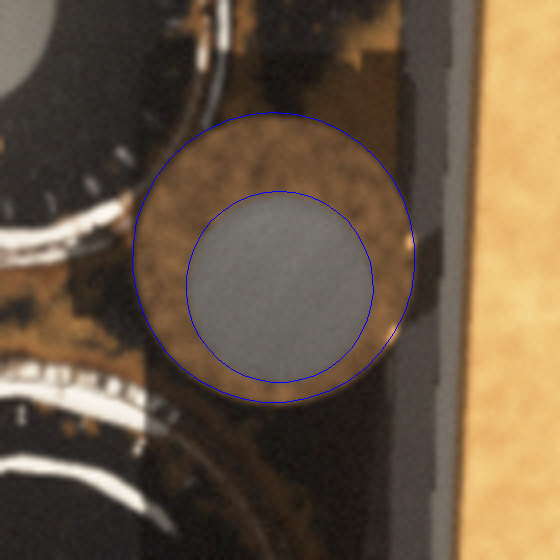

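Emit:
apply_moves --pt "-0.1 -0.1 0 0 0 -1" --pt "-0.2 -0.2 0 0 0 -1" --pt "-0.3 -0.3 0 0 0 -1" --pt "-0.4 -0.43 0 0 0 -1" --pt "-0.406 -0.433 0 0 0 -1"

```text
clock: 11.72
tcp_pos: [0.4438, -0.0432, 0.2756]
orientation: [2.795, 1.432, -0.0]
contact_force: [1.0, -1.3, 0.3]
grip_width: 0.0852
gripper_force: 0.0
```

```bash
python3 -c "
from h import *
p=r.grab_frame('wrist')
masks(p,'tall_a_mid',0,.021,.130)
avg(2)
go(.4455,-.0457,.22,90)
"
```

```text
tall_a_mid 0.71 px [261.3 174.1] rect [244.0, 146.0, 38.0, 55.0] model (241, 145, 41, 55) xy [ 0.4456 -0.0458]
tcp [ 0.4453 -0.0458  0.2755] sd [0.0001 0.0001 0.    ]
go (0.4455, -0.0457, 0.22, 90) -> [0.001, -0.0, 0.222, 0.0, -0.0, -0.406] t 11.93
```

Emit:
apply_moves --pt "0 0 0.15 0 0 -0.406" --pt "0 0 0.3 0 0 -0.406" --pt "0 0 0.4 0 0 -0.406" --pt "0 0 0.6 0 0 -0.406" --pt "0 0 0.758 0 0 -0.406"

```text
clock: 12.55
tcp_pos: [0.4453, -0.0461, 0.084]
orientation: [-2.221, -2.221, 0.0]
contact_force: [0.9, -0.5, 0.4]
grip_width: 0.0855
gripper_force: 0.0
```

Emit:
apply_moves --pt "0 0 0 0 0 0" --pt "0 0 0 0 0 0" --pt "0 0 0 0 0 0" --pt "0 0 0 0 0 0" --pt "0 0 0 0 0 0" --claw 0 --newtons 35

```text
clock: 13.18
tcp_pos: [0.4463, -0.0455, 0.0874]
orientation: [2.216, 2.223, 0.002]
contact_force: [-2.0, 0.6, 7.2]
grip_width: 0.0417
gripper_force: 35.7
```

```bash
python3 -c "
from h import *
avg(2)
go(.4455,-.0457,.28,90)
"
```

```text
tcp [ 0.4463 -0.0456  0.0873] sd [0. 0. 0.]
go (0.4455, -0.0457, 0.28, 90) -> [-0.001, -0.001, -0.771, 0.002, 0.0, 0.002] t 13.28
```

Emit:
apply_moves --pt "0 0 -0.25 0 0 0" --pt "0 0 -0.5 0 0 0" --pt "0 0 -0.77 0 0 0" --pt "0.25 0 -0.8 0 0 0" --pt "0.45 0.1 -0.8 0 0 0"

```text
clock: 13.9
tcp_pos: [0.4701, 0.0681, 0.2888]
orientation: [2.216, 2.219, 0.004]
contact_force: [0.6, 0.3, -0.4]
grip_width: 0.0416
gripper_force: 36.2
```

```bash
python3 -c "
from h import *
avg(2)
p=r.grab_frame('wrist');save(p,'w6.png')
cv2.imwrite('pics/w6a.png',cv2.resize(p['pixels'][:,:,::-1],(800,600),interpolation=cv2.INTER_CUBIC))
import pickle;pickle.dump({k:p[k] for k in('pixels','intrinsics','dist','eye','attitude')},open('w6.pkl','wb'))
q=np.load('q.npy')
for n in CAD: print(n,[(np.round(d['point'],1).tolist(),round(d['conf'],2)) for d in r.landmark_of(p,n)][:2],proj(p,cadxy(q,CAD[n])).round(1))
go(.507,.211,.28,90)
"
```

```text
tcp [0.4719 0.0749 0.2883] sd [0.0007 0.0015 0.0004]
front_left [([286.4, 56.6], 0.61)] [[285.7  59.2]]
front_mid [([284.7, 104.1], 0.59)] [[284.  105.5]]
front_right [([282.2, 148.0], 0.92)] [[282.4 148. ]]
back_left [([369.5, 50.9], 0.63), ([285.7, 103.6], 0.6)] [[364.4  56.9]]
back_mid [([363.3, 103.7], 0.74)] [[359.  105.9]]
back_right [([354.1, 150.9], 0.75)] [[354.2 150.7]]
go (0.507, 0.211, 0.28, 90) -> [0.58, 0.151, 0.023, -0.0, 0.0, 0.001] t 14.35
```

View pics/w6a.png

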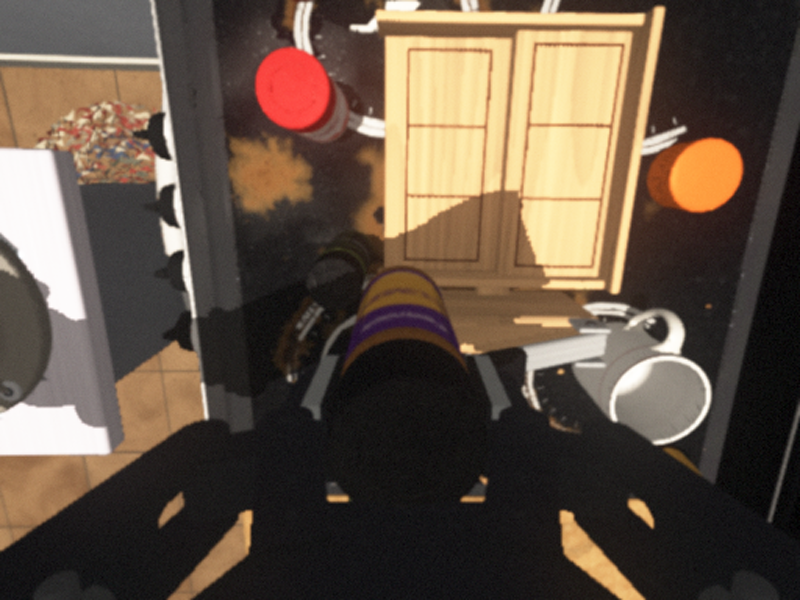

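```bash
python3 -c "
from h import *
import pickle
p=pickle.load(open('w6.pkl','rb'))
F=[[(408,49),(493,49)],[(407,124),(489,126)],[(406,195),(484,197)],[(405,260),(480,261)]]
B=[[(533,43),(624,45)],[(528,123),(614,126)],[(521,198),(606,200)],[(517,264),(599,266)]]
W=[]
for G,z in((F,.01),(B,.032)):
  W.append(np.array([[onz(p,np.array(c)/1.5625,z)[:2] for c in rw] for rw in G])); print(W[-1].round(4).tolist())
# fit x,y,yaw and line xs
ys=[90,30,-30,-90]
def f(v):
  q=v[:3];res=[]
  for k in(0,1):
    for i in range(4):
      for j in(0,1): res.append(cadxy(q,(v[3+2*k+j],ys[i],0))[0,:2]-W[k][i,j])
  return np.concatenate(res+[np.array([(v[3]+v[4])/2+47,(v[5]+v[6])/2-52])/1000*.7])
s=least_squares(f,[.55,.15,0,-80,-10,20,80],x_scale=[.01,.01,.01,10,10,10,10])
print(s.x.round(4),'rms mm',1000*np.sqrt(np.mean(s.fun**2)))
q=s.x[:3];np.save('q.npy',q)
for n,P in CAD.items():print(n,cadxy(q,P)[0].round(4))
for k,n in((0,'front'),(1,'back')): print(n,[W[k][i:i+2].mean((0,1)).round(4).tolist() for i in range(3)])
"
```

```text
[[[0.4735, 0.2441], [0.5456, 0.2449]], [[0.4734, 0.1851], [0.5462, 0.1842]], [[0.4732, 0.124], [0.5456, 0.1229]], [[0.473, 0.063], [0.5454, 0.0628]]]
[[[0.5734, 0.2439], [0.646, 0.2428]], [[0.5749, 0.1846], [0.6471, 0.1827]], [[0.5742, 0.1233], [0.6488, 0.1222]], [[0.5755, 0.0644], [0.6505, 0.0632]]]
[ 5.57900e-01  1.53600e-01  6.00000e-04 -8.45393e+01 -1.21063e+01
  1.65122e+01  9.01335e+01] rms mm 0.9136395381938854
front_left [0.5109 0.2136 0.01  ]
front_mid [0.5109 0.1536 0.01  ]
front_right [0.5109 0.0936 0.01  ]
back_left [0.6099 0.2137 0.032 ]
back_mid [0.6099 0.1537 0.032 ]
back_right [0.6099 0.0937 0.032 ]
front [[0.5097, 0.2146], [0.5096, 0.1541], [0.5093, 0.0932]]
back [[0.6103, 0.2135], [0.6112, 0.1532], [0.6123, 0.0933]]
```

```bash
python3 -c "
from h import *
avg(1);go(.51,.214,.12,90)
"
```

```text
tcp [0.4695 0.0659 0.2857] sd [0. 0. 0.]
go (0.51, 0.214, 0.12, 90) -> [0.592, 0.163, 0.663, -0.0, 0.0, 0.001] t 14.4
```

Emit:
apply_moves --pt "0.25 0.07 0 0 0 0" --pt "0.5 0.14 0 0 0 0" --pt "0.592 0.163 0.2 0 0 0" --pt "0.592 0.163 0.45 0 0 0" --pt "0.592 0.163 0.64 0 0 0"

```text
clock: 15.02
tcp_pos: [0.5093, 0.2144, 0.1233]
orientation: [-2.217, -2.225, 0.003]
contact_force: [0.1, -0.1, -0.5]
grip_width: 0.0413
gripper_force: 36.2
```

```bash
python3 -c "
from h import *
avg(5);go(.51,.214,.1,90)
"
```

```text
tcp [0.5085 0.2139 0.1234] sd [0.0019 0.0014 0.0036]
go (0.51, 0.214, 0.1, 90) -> [-0.007, -0.005, 0.111, 0.001, -0.001, 0.002] t 15.28
```

Descend to just at contact, release, retreat.

Emit:
apply_moves --pt "-0.003 0 0.06 0 0 0" --pt "-0.003 0 0.09 0 0 0" --pt "-0.003 0 0.1 0 0 0" --pt "-0.003 0 0.1 0 0 0"

```text
clock: 15.78
tcp_pos: [0.5099, 0.2145, 0.1008]
orientation: [-2.217, -2.226, 0.0]
contact_force: [-0.4, 0.3, -0.8]
grip_width: 0.0415
gripper_force: 36.2
```

Emit:
apply_moves --pt "0 0 0.008 0 0 0" --pt "0 0 0.012 0 0 0"

```text
clock: 16.02
tcp_pos: [0.51, 0.2145, 0.0978]
orientation: [2.217, 2.226, 0.0]
contact_force: [-0.4, -0.5, 0.7]
grip_width: 0.0416
gripper_force: 36.2
```

Emit:
apply_moves --pt "0 0 0.004 0 0 0" --pt "0 0 0.004 0 0 0"

```text
clock: 16.27
tcp_pos: [0.51, 0.2149, 0.0974]
orientation: [2.217, 2.226, 0.001]
contact_force: [-1.7, -0.1, 5.1]
grip_width: 0.0418
gripper_force: 37.0
```

Emit:
apply_moves --pt "0 0 0 0 0 0" --pt "0 0 0 0 0 0" --pt "0 0 0 0 0 0" --pt "0 0 -0.2 0 0 0" --pt "0 0 -0.4 0 0 0" --claw 1

```text
clock: 16.9
tcp_pos: [0.5095, 0.2143, 0.1975]
orientation: [-2.216, -2.225, 0.002]
contact_force: [1.7, -0.4, 0.3]
grip_width: 0.085
gripper_force: 0.0
```

Emit:
apply_moves --pt "-0.2 -0.1 -0.2 0 0 0" --pt "-0.4 -0.2 -0.3 0 0 0" --pt "-0.6 -0.3 -0.3 0 0 0" --pt "-0.6 -0.3 -0.3 0 0 0" --pt "-0.6 -0.3 -0.3 0 0 0"

```text
clock: 17.52
tcp_pos: [0.4356, 0.0642, 0.272]
orientation: [2.217, 2.224, 0.001]
contact_force: [0.1, 0.1, 0.3]
grip_width: 0.0852
gripper_force: 0.0
```

```bash
python3 -c "
from h import *
avg(5)
p=r.grab_frame('wrist');save(p,'w7.png')
masks(p,'tall_a_mid',0,.021,.13);masks(p,'tall_a_mid',.01,.021,.13);masks(p,'short_a_mid',0,.025,.11)
go(.42,.067,.28,90)
cv2.imwrite('pics/w7a.png',p['pixels'][:,:,::-1])
"
```

```text
tcp [0.4358 0.0656 0.2718] sd [0.0001 0.0002 0.0001]
tall_a_mid 0.72 px [334.4  28.5] rect [302.0, 0.0, 72.0, 66.0] model (299, -10, 69, 78) xy [0.5096 0.2127]
tall_a_mid 0.72 px [334.4  28.5] rect [302.0, 0.0, 72.0, 66.0] model (298, -11, 71, 80) xy [0.5071 0.2099]
short_a_mid 0.69 px [361.8 116.6] rect [264.0, 3.0, 208.0, 247.0] model (324, 92, 73, 51) xy [0.5523 0.1282]
go (0.42, 0.067, 0.28, 90) -> [0.009, -0.062, -0.033, -0.0, -0.0, 0.003] t 17.98
```

View pics/w7a.png

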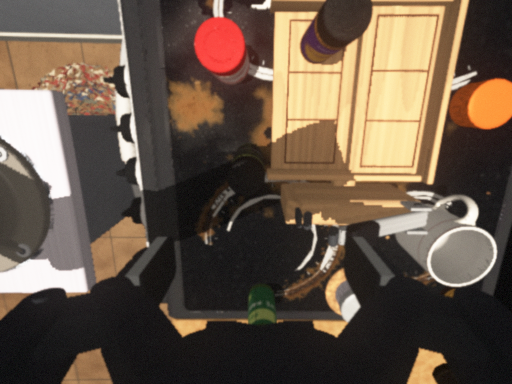

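```bash
python3 -c "
from h import *
T=r.grab_frame('top');S=r.grab_frame('scene');p=r.grab_frame('wrist')
print('top cap',onz(T,(270.6,242),.13),'scene cap',onz(S,(182,196),.13))
for X in((.4225,.0675),(.42,.07)):
  print(X,proj(p,[[*X,0],[*X,.13]]).round(0).tolist(),proj(S,[[*X,0],[*X,.13]]).round(0).tolist(),proj(T,[[*X,0],[*X,.13]]).round(0).tolist())
X=onz(T,(341,218),.13);print('green',X,onz(T,(258/2.857+140,488/2.857+90),.11),'red px',onz(p,(220,45),.11))
b=cv2.resize(T['pixels'][180:280,180:360],None,fx=4,fy=4,interpolation=cv2.INTER_CUBIC)
c=cv2.resize(p['pixels'][100:340,130:330],None,fx=2,fy=2)
c=cv2.convertScaleAbs(c,alpha=2.5,beta=20);b=cv2.convertScaleAbs(b,alpha=1.6,beta=10)
o=np.zeros((400+0,720+0,3),np.uint8);o[:]=b
cv2.imwrite('pics/t8.png',o[:,:,::-1])
cv2.imwrite('pics/c8.png',c[:,:,::-1])
"
```

```text
top cap [0.41685038 0.06749671 0.13      ] scene cap [0.42581654 0.06349783 0.13      ]
(0.4225, 0.0675) [[250.0, 158.0], [246.0, 177.0]] [[188.0, 222.0], [180.0, 195.0]] [[269.0, 248.0], [270.0, 240.0]]
(0.42, 0.07) [[249.0, 156.0], [244.0, 175.0]] [[187.0, 221.0], [179.0, 194.0]] [[269.0, 249.0], [269.0, 241.0]]
green [ 0.43526226 -0.14673675  0.13      ] [0.39576773 0.19140063 0.11      ] red px [0.39721657 0.19434215 0.11      ]
```

View pics/c8.png

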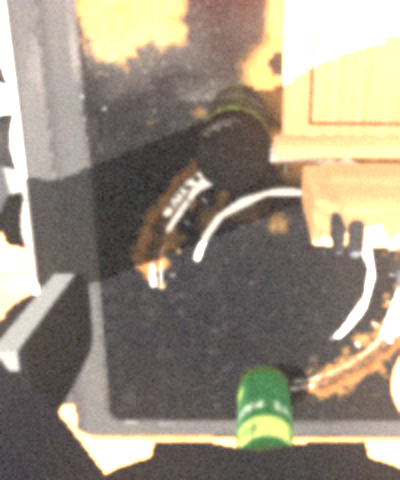

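Emit:
apply_moves --pt "0.015 -0.05 0.15 0 0 0" --pt "0.015 -0.05 0.15 0 0 0" --pt "0.015 -0.05 0.15 0 0 0"

```text
clock: 18.5
tcp_pos: [0.4238, 0.068, 0.2353]
orientation: [2.217, 2.225, 0.001]
contact_force: [1.1, 0.3, -0.0]
grip_width: 0.0854
gripper_force: 0.0
```

```bash
python3 -c "
from h import *
avg(3)
p=r.grab_frame('wrist');
masks(p,'tall_a_mid',0,.021,.13)
g=cv2.convertScaleAbs(p['pixels'],alpha=2.5,beta=20)
X=np.array([.4235,.0695])
print(proj(p,[[*X,.13]]))
b=g[100:300,170:350].copy()
for z in(.13,0):
  P=proj(p,[[X[0]+.0205*np.cos(a),X[1]+.0205*np.sin(a),z] for a in A]);cv2.polylines(b,[(P-[170,100]).astype(np.int32)],True,(255,0,0),1)
cv2.imwrite('pics/c9.png',cv2.resize(b,None,fx=3,fy=3)[:,:,::-1])
go(.4235,.0695,.086,90)
"
```

```text
tcp [0.4241 0.068  0.2355] sd [0.     0.     0.0001]
tall_a_mid 0.89 px [354.   25.3] rect [316.0, 0.0, 92.0, 62.0] model (309, -18, 86, 87) xy [0.5069 0.2077]
[[257.88684073 188.02026747]]
go (0.4235, 0.0695, 0.086, 90) -> [0.006, -0.002, 0.596, 0.001, -0.0, 0.002] t 18.75
```

View pics/c9.png

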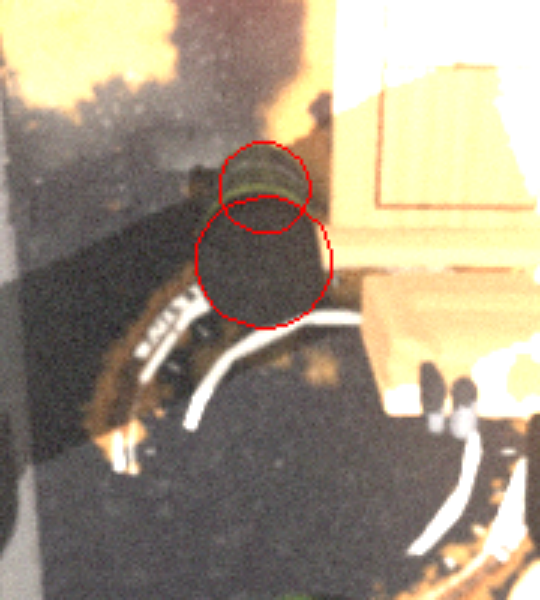

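Emit:
apply_moves --pt "0.006 -0.002 0.25 0 0 0" --pt "0.006 -0.002 0.45 0 0 0" --pt "0.006 -0.002 0.596 0 0 0" --pt "0.006 -0.002 0.596 0 0 0"

```text
clock: 19.25
tcp_pos: [0.4209, 0.0692, 0.0838]
orientation: [-2.214, -2.224, 0.006]
contact_force: [-0.2, 0.3, 0.7]
grip_width: 0.0855
gripper_force: 0.0
```

Emit:
apply_moves --pt "0 0 0 0 0 0" --pt "0 0 0 0 0 0" --pt "0 0 0 0 0 0" --pt "0 0 0 0 0 0" --pt "0 0 0 0 0 0" --claw 0

```text
clock: 19.88
tcp_pos: [0.4233, 0.0695, 0.0868]
orientation: [2.216, 2.224, 0.002]
contact_force: [-2.5, 0.1, 10.1]
grip_width: 0.0384
gripper_force: 33.7
```

Emit:
apply_moves --pt "0 0 -0.25 0 0 0" --pt "0 0 -0.5 0 0 0" --pt "0.1 0.1 -0.6 0 0 0" --pt "0.2 0.2 -0.6 0 0 0" --pt "0.2 0.2 -0.6 0 0 0"

```text
clock: 20.5
tcp_pos: [0.4736, 0.1215, 0.2366]
orientation: [2.215, 2.228, 0.005]
contact_force: [-1.2, -0.8, -0.4]
grip_width: 0.0385
gripper_force: 36.0
```

```bash
python3 -c "
from h import *
avg(4)
p=r.grab_frame('wrist')
go(.51,.154,.1,90)
o=r.get_obs();zt=o['tcp_pos'][2]+.044
print(proj(p,[[o['tcp_pos'][0],o['tcp_pos'][1],zt]]))
S=r.grab_frame('scene');T=r.grab_frame('top')
for c in(S,T): masks(c,'tall_a_mid',.01,.021,.13);masks(c,'tall_a_mid',zt-.13,.021,.13)
"
```

```text
tcp [0.4717 0.1193 0.2353] sd [0.0004 0.0006 0.0003]
go (0.51, 0.154, 0.1, 90) -> [0.142, 0.155, 0.54, -0.0, 0.001, 0.002] t 20.75
[[257.99862131 288.76496713]]
tall_a_mid 0.64 px [211.9 149.7] rect [202.0, 128.0, 16.0, 41.0] model (200, 127, 23, 46) xy [0.5148 0.2045]
tall_a_mid 0.64 px [211.9 149.7] rect [202.0, 128.0, 16.0, 41.0] model (198, 123, 27, 55) xy [0.5075 0.1013]
tall_a_mid 0.86 px [215.2 226.9] rect [209.0, 216.0, 16.0, 19.0] model (206, 215, 19, 24) xy [0.5087 0.2128]
tall_a_mid 0.86 px [215.2 226.9] rect [209.0, 216.0, 16.0, 19.0] model (205, 214, 20, 26) xy [0.4769 0.2072]
```

Emit:
apply_moves --pt "0.142 0.155 0.1 0 0 0" --pt "0.142 0.155 0.25 0 0 0" --pt "0.142 0.155 0.4 0 0 0" --pt "0.142 0.155 0.5 0 0 0" --pt "0.142 0.155 0.54 0 0 0"

```text
clock: 21.68
tcp_pos: [0.5101, 0.1549, 0.0989]
orientation: [-2.216, -2.225, 0.003]
contact_force: [0.4, 0.8, -0.9]
grip_width: 0.0388
gripper_force: 35.9
```

Emit:
apply_moves --pt "0 0 0.006 0 0 0" --pt "0 0 0.012 0 0 0" --pt "0 0 0.012 0 0 0"

```text
clock: 22.05
tcp_pos: [0.5115, 0.1553, 0.0981]
orientation: [2.217, 2.225, 0.002]
contact_force: [-1.0, 0.8, -1.3]
grip_width: 0.0385
gripper_force: 35.9
```

Emit:
apply_moves --pt "0 -0.004 0.004 0 0 0" --pt "0 -0.004 0.007 0 0 0"

```text
clock: 22.3
tcp_pos: [0.5106, 0.1558, 0.0969]
orientation: [2.216, 2.225, 0.003]
contact_force: [-3.4, -0.3, 13.1]
grip_width: 0.0385
gripper_force: 37.9
```

Emit:
apply_moves --pt "0 0 0 0 0 0" --pt "0 0 0 0 0 0" --pt "0 0 0 0 0 0" --pt "0 0 -0.2 0 0 0" --pt "0 0 -0.4 0 0 0" --claw 1

```text
clock: 22.92
tcp_pos: [0.5093, 0.1551, 0.1962]
orientation: [-2.216, -2.225, 0.002]
contact_force: [1.3, -0.4, -0.1]
grip_width: 0.0851
gripper_force: 0.0
```

Emit:
apply_moves --pt "-0.15 -0.1 -0.25 0 0 0" --pt "-0.35 -0.2 -0.3 0 0 0" --pt "-0.6 -0.3 -0.3 0 0 0" --pt "-0.8 -0.3 -0.3 0 0 0" --pt "-1 -0.3 -0.3 0 0 0"

```text
clock: 23.55
tcp_pos: [0.435, -0.0976, 0.2709]
orientation: [2.218, 2.223, -0.001]
contact_force: [1.1, 0.4, -0.5]
grip_width: 0.0851
gripper_force: 0.0
```

```bash
python3 -c "
from h import *
avg(4)
p=r.grab_frame('wrist');save(p,'w10.png')
masks(p,'tall_a_mid',0,.021,.13);masks(p,'tall_a_mid',.01,.021,.13)
masks(p,'tin_mid',.006,.03,.042)
go(.435,-.147,.24,90)
"
```

```text
tcp [ 0.4351 -0.0997  0.2703] sd [0.0004 0.0033 0.0001]
tin_mid 0.66 px [368.9 204.2] rect [344.0, 185.0, 51.0, 45.0] model (342, 179, 54, 50) xy [ 0.5909 -0.1541]
go (0.435, -0.147, 0.24, 90) -> [-0.214, -0.006, 0.122, 0.0, -0.0, 0.004] t 23.95
```

Emit:
apply_moves --pt "-0.19 0 0 0 0 0" --pt "-0.19 0 0 0 0 0" --pt "-0.19 0 0 0 0 0" --pt "-0.19 0 0 0 0 0"

```text
clock: 24.45
tcp_pos: [0.4363, -0.1411, 0.2706]
orientation: [2.214, 2.228, 0.0]
contact_force: [0.5, 0.3, -0.6]
grip_width: 0.0851
gripper_force: 0.0
```

```bash
python3 -c "
from h import *
avg(4)
p=r.grab_frame('wrist');save(p,'w11.png')
masks(p,'tall_a_mid',0,.021,.13,.1)
X=np.array([.435,-.147])
b=p['pixels'][100:300,170:350].copy()
b=cv2.convertScaleAbs(b,alpha=2,beta=20)
for z in(.13,0):
  P=proj(p,[[X[0]+.0215*np.cos(a),X[1]+.0215*np.sin(a),z] for a in A]);cv2.polylines(b,[(P-[170,100]).astype(np.int32)],True,(255,0,0),1)
cv2.imwrite('pics/c11.png',cv2.resize(b,None,fx=3,fy=3)[:,:,::-1])
go(.435,-.147,.086,90)
"
```

```text
tcp [ 0.4362 -0.1417  0.2706] sd [0.     0.0002 0.    ]
go (0.435, -0.147, 0.086, 90) -> [-0.019, -0.004, 0.738, 0.0, 0.0, 0.003] t 24.75
```

View pics/c11.png

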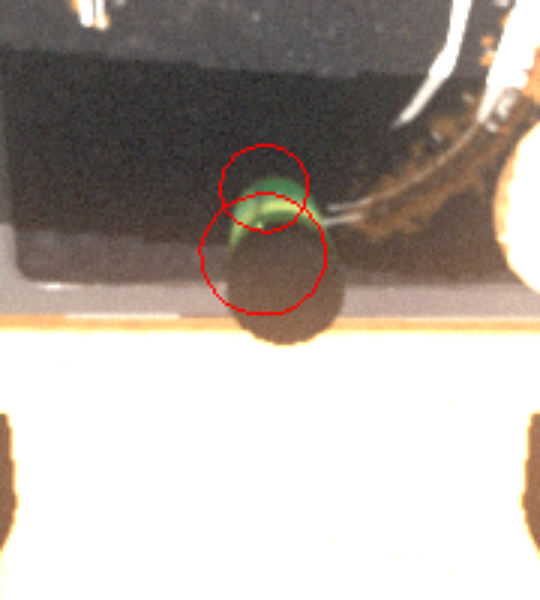

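Emit:
apply_moves --pt "-0.065 0.023 0.25 0 0 0" --pt "-0.065 0.023 0.35 0 0 0" --pt "-0.065 0.023 0.35 0 0 0"

```text
clock: 25.12
tcp_pos: [0.4404, -0.1584, 0.1814]
orientation: [-2.214, -2.223, 0.002]
contact_force: [0.3, 0.1, 0.2]
grip_width: 0.0855
gripper_force: 0.0
```

```bash
python3 -c "
from h import *
avg(3)
p=r.grab_frame('wrist')
g=cv2.cvtColor(p['pixels'],cv2.COLOR_RGB2GRAY)
m=(g<60).astype(np.uint8);m[:,:175]=0;m[:,345:]=0;m[:150]=0;m[300:]=0
X=np.array([.442,-.158]);b=p['pixels'][100:300,170:350].copy()
b=cv2.convertScaleAbs(b,alpha=2,beta=20)
P=proj(p,[[X[0]+.0205*np.cos(a),X[1]+.0205*np.sin(a),.13] for a in A]);print(P.min(0),P.max(0))
c=P.mean(0).astype(int);print(c)
for row in range(c[1]-5,c[1]+30,5): print(row,''.join('%4d'%v for v in g[row,c[0]-45:c[0]+46:4]))
print('col',''.join('%4d'%v for v in g[c[1]:c[1]+60:3,c[0]]))
masks(p,'tall_a_mid',0,.021,.13,.1)
go(.442,-.158,.086,90)
"
```

```text
tcp [ 0.4424 -0.1586  0.1838] sd [0.0005 0.0001 0.0006]
[229.38836989 179.95785773] [285.01814908 232.67354991]
[257 206]
201   46  43  44  41  44  39  42  42  38  41  44  40  43  42  45  39  39  38  39  43  41  43  42
206   87  86  88  93  90  45  47  47  46  42  43  39  41  43  43  44  46  45  44  51  48  46  53
211   94  94  90  89  91  52  46  46  46  46  48  48  46  46  48  52  45  47  51  92  88  91  88
216  116 115 115 114 115  65  50  55  51  46  53  52  45  50  49  54  52  54  80 114 115 112 113
221  218 216 205 201 211 199  52  53  56  54  54  53  56  58  55  55  57  62 190 199 193 188 188
226  222 231 226 228 230 227 225  65  57  56  61  60  56  58  61  55  65 212 225 225 229 225 224
231  225 225 226 229 234 228 229 225 159  68  61  61  63  63  74 201 228 231 229 230 230 225 227
col   43  44  49  49  52  54  59  59  64  75 228 226 228 225 232 231 229 229 228 226
go (0.442, -0.158, 0.086, 90) -> [0.004, -0.005, 0.394, 0.002, 0.001, 0.003] t 25.38
```

Emit:
apply_moves --pt "0 0 0.2 0 0 0" --pt "0 0 0.39 0 0 0" --pt "0 0 0.39 0 0 0"

```text
clock: 25.75
tcp_pos: [0.4401, -0.1583, 0.0841]
orientation: [-2.213, -2.223, 0.003]
contact_force: [0.5, 0.0, 1.0]
grip_width: 0.0853
gripper_force: 0.0
```

Emit:
apply_moves --pt "0 0 0 0 0 0" --pt "0 0 0 0 0 0" --pt "0 0 0 0 0 0" --pt "0 0 0 0 0 0" --pt "0 0 0 0 0 0" --claw 0

```text
clock: 26.38
tcp_pos: [0.4427, -0.1594, 0.0874]
orientation: [2.216, 2.223, -0.0]
contact_force: [-3.0, -0.3, 10.3]
grip_width: 0.0409
gripper_force: 33.8
```

Emit:
apply_moves --pt "0 0 -0.25 0 0 0" --pt "0 0 -0.5 0 0 0" --pt "0.1 0.05 -0.72 0 0 0" --pt "0.35 0.1 -0.8 0 0 0" --pt "0.55 0.1 -0.8 0 0 0"

```text
clock: 27.0
tcp_pos: [0.4679, -0.0193, 0.2885]
orientation: [2.215, 2.222, 0.005]
contact_force: [1.0, 0.3, -2.0]
grip_width: 0.0405
gripper_force: 36.4
```

```bash
python3 -c "
from h import *
avg(5);go(.51,.0935,.1,90);go(.51,.0935,.28,90);o=r.get_obs();print(o['grip_width'],o['contact_force'])
"
```

```text
tcp [ 0.4663 -0.017   0.287 ] sd [0.0002 0.0039 0.0009]
go (0.51, 0.0935, 0.1, 90) -> [0.461, 0.177, 0.743, 0.0, 0.001, 0.003] t 27.25
go (0.51, 0.0935, 0.28, 90) -> [0.46, 0.178, 0.023, 0.0, 0.001, 0.003] t 27.25
0.040842450456989976 [ 0.38098401 -1.24542863 -0.31575242]
```

Emit:
apply_moves --pt "0.25 0.1 0 0 0 0" --pt "0.461 0.178 0.05 0 0 0" --pt "0.461 0.178 0.25 0 0 0" --pt "0.461 0.178 0.5 0 0 0" --pt "0.461 0.178 0.7 0 0 0"

```text
clock: 27.88
tcp_pos: [0.5101, 0.0918, 0.108]
orientation: [-2.22, -2.222, 0.003]
contact_force: [1.3, -0.7, -1.4]
grip_width: 0.0405
gripper_force: 35.7
```

```bash
python3 -c "
from h import *
avg(5);go(.51,.0935,.0975,90)
"
```

```text
tcp [0.5088 0.0922 0.108 ] sd [0.0021 0.0013 0.0035]
go (0.51, 0.0935, 0.0975, 90) -> [-0.001, -0.007, 0.059, 0.001, -0.0, 0.002] t 28.12
```

Emit:
apply_moves --pt "0 0 0.03 0 0 0" --pt "0 0 0.055 0 0 0" --pt "0 0 0.06 0 0 0" --pt "0 0 0.062 0 0 0"

```text
clock: 28.62
tcp_pos: [0.5111, 0.0946, 0.0972]
orientation: [2.216, 2.224, 0.001]
contact_force: [-5.9, -2.3, 21.9]
grip_width: 0.0408
gripper_force: 36.7
```

Emit:
apply_moves --pt "0 0 -0.003 0 0 0" --pt "0 0 -0.003 0 0 0"

```text
clock: 28.88
tcp_pos: [0.5109, 0.0944, 0.0973]
orientation: [2.216, 2.225, 0.001]
contact_force: [-2.0, -0.8, 11.1]
grip_width: 0.0404
gripper_force: 35.2
```

Emit:
apply_moves --pt "0 0 0 0 0 0" --pt "0 0 0 0 0 0" --pt "0 0 0 0 0 0" --pt "0 0 -0.2 0 0 0" --pt "0 0 -0.45 0 0 0" --claw 1

```text
clock: 29.5
tcp_pos: [0.5094, 0.0939, 0.2085]
orientation: [-2.215, -2.224, 0.004]
contact_force: [2.1, 0.9, 0.5]
grip_width: 0.0856
gripper_force: 0.0
```

Emit:
apply_moves --pt "0.2 -0.2 -0.1 0 0 0" --pt "0.4 -0.4 -0.1 0 0 0" --pt "0.4 -0.4 -0.1 0 0 0" --pt "0.4 -0.4 -0.1 0 0 0"

```text
clock: 30.0
tcp_pos: [0.4095, 0.1944, 0.2334]
orientation: [2.213, 2.228, 0.0]
contact_force: [0.2, -1.0, -0.7]
grip_width: 0.0857
gripper_force: 0.0
```

```bash
python3 -c "
from h import *
avg(4)
p=r.grab_frame('wrist');save(p,'w12.png')
masks(p,'short_a_mid',0,.025,.11)
masks(p,'tall_a_mid',.01,.021,.13)
hsv=cv2.cvtColor(p['pixels'],cv2.COLOR_RGB2HSV)
m=((hsv[...,1]>150)&(hsv[...,2]>120)&((hsv[...,0]<8)|(hsv[...,0]>172))).astype(np.uint8)
n,l,s,c=cv2.connectedComponentsWithStats(m)
for i in range(1,n):
  if s[i,4]>150: print(s[i],c[i].round(1),onz(p,c[i],.11).round(4))
go(.396,.193,.25,90)
"
```

```text
tcp [0.4109 0.1927 0.233 ] sd [0.0002 0.0003 0.0001]
short_a_mid 0.81 px [230.1  65.1] rect [204.0, 37.0, 51.0, 60.0] model (199, 31, 60, 69) xy [0.385  0.3001]
tall_a_mid 0.97 px [361.3 161.3] rect [320.0, 133.0, 81.0, 61.0] model (319, 132, 82, 61) xy [0.5091 0.2143]
[ 203   34   51   56 2245] [227.8  61.4] [0.3843 0.302  0.11  ]
[ 220  155   48   49 1770] [243. 179.] [0.3957 0.1982 0.11  ]
go (0.396, 0.193, 0.25, 90) -> [0.0, -0.058, -0.068, -0.0, -0.0, 0.001] t 30.35
```

Emit:
apply_moves --pt "0.018 -0.059 0.2 0 0 0" --pt "0.018 -0.059 0.35 0 0 0" --pt "0.018 -0.059 0.35 0 0 0"

```text
clock: 30.72
tcp_pos: [0.3937, 0.1971, 0.1438]
orientation: [-2.215, -2.224, 0.008]
contact_force: [-0.4, -0.8, 0.5]
grip_width: 0.0856
gripper_force: 0.0
```

```bash
cat >> h.py <<'E'
def red(p):
    hsv=cv2.cvtColor(p['pixels'],cv2.COLOR_RGB2HSV)
    m=((hsv[...,1]>150)&(hsv[...,2]>70)&((hsv[...,0]<8)|(hsv[...,0]>172))).astype(np.uint8)
    n,l,s,c=cv2.connectedComponentsWithStats(m)
    for i in range(1,n):
      if s[i,4]>150:
        u=[s[i,0]+s[i,2]/2-.5,s[i,1]+s[i,3]-s[i,2]/2]; print(s[i],c[i].round(1),onz(p,c[i],.11).round(4),'circ',onz(p,u,.11).round(4))
E
python3 -c "
from h import *
avg(4)
p=r.grab_frame('wrist');red(p)
masks(p,'short_a_mid',0,.025,.11)
go(.396,.1975,.066,90)
"
```

```text
tcp [0.3959 0.1986 0.1466] sd [0.0006 0.0003 0.0007]
[ 199    6   81   88 5314] [238.   49.3] [0.3844 0.3017 0.11  ] circ [0.385  0.2995 0.11  ]
[ 223  178   72   75 4249] [258.2 215.7] [0.3963 0.1994 0.11  ] circ [0.3965 0.1984 0.11  ]
short_a_mid 0.64 px [238.5  51.2] rect [201.0, 6.0, 76.0, 97.0] model (194, 1, 88, 102) xy [0.3844 0.3004]
go (0.396, 0.1975, 0.066, 90) -> [-0.005, -0.002, 0.325, 0.002, -0.001, 0.002] t 31.02
```

Emit:
apply_moves --pt "0 0.002 0.2 0 0 0" --pt "0 0.002 0.32 0 0 0" --pt "0 0.002 0.32 0 0 0"

```text
clock: 31.4
tcp_pos: [0.395, 0.1978, 0.0651]
orientation: [-2.216, -2.225, 0.004]
contact_force: [-0.6, 1.4, 0.4]
grip_width: 0.0856
gripper_force: 0.0
```

Emit:
apply_moves --pt "0 0 0 0 0 0" --pt "0 0 0 0 0 0" --pt "0 0 0 0 0 0" --pt "0 0 0 0 0 0" --pt "0 0 0 0 0 0" --claw 0

```text
clock: 32.02
tcp_pos: [0.3966, 0.1989, 0.0673]
orientation: [2.216, 2.225, 0.004]
contact_force: [-0.7, -0.7, 7.6]
grip_width: 0.0485
gripper_force: 34.7
```

Emit:
apply_moves --pt "0 0 -0.25 0 0 0" --pt "0 0 -0.5 0 0 0" --pt "0 0 -0.75 0 0 0" --pt "0 0.1 -0.88 0 0 0" --pt "0 0.2 -0.88 0 0 0"

```text
clock: 32.65
tcp_pos: [0.4478, 0.1991, 0.2899]
orientation: [2.214, 2.221, 0.009]
contact_force: [-0.6, -0.5, -0.9]
grip_width: 0.0482
gripper_force: 37.1
```

```bash
python3 -c "
from h import *
avg(5);go(.6105,.154,.13,90);o=r.get_obs();print(o['grip_width'],o['contact_force'])
"
```

```text
tcp [0.4469 0.1982 0.2866] sd [0.0021 0.0003 0.0009]
go (0.6105, 0.154, 0.13, 90) -> [-0.181, 0.663, 0.622, -0.0, 0.0, 0.003] t 32.9
0.048455361409847554 [-0.06331951  0.42329833 -0.85862342]
```

Emit:
apply_moves --pt "0.03 0.25 0 0 0 0" --pt "0.06 0.5 0 0 0 0" --pt "0.06 0.663 0.1 0 0 0" --pt "0.06 0.663 0.35 0 0 0" --pt "0.06 0.663 0.6 0 0 0"

```text
clock: 33.52
tcp_pos: [0.6109, 0.2145, 0.1343]
orientation: [-2.216, -2.226, -0.001]
contact_force: [0.4, 0.1, -0.4]
grip_width: 0.0483
gripper_force: 37.1
```

```bash
python3 -c "
from h import *
avg(6);go(.6105,.214,.1,90)
"
```

```text
tcp [0.6094 0.2136 0.1336] sd [0.0026 0.0017 0.0052]
go (0.6105, 0.214, 0.1, 90) -> [-0.007, -0.009, 0.157, 0.003, -0.001, 0.003] t 33.83
```

Emit:
apply_moves --pt "-0.003 -0.004 0.08 0 0 0" --pt "-0.003 -0.004 0.14 0 0 0" --pt "-0.003 -0.004 0.155 0 0 0" --pt "-0.003 -0.004 0.155 0 0 0"

```text
clock: 34.33
tcp_pos: [0.6102, 0.2136, 0.0988]
orientation: [2.216, 2.225, -0.001]
contact_force: [-6.3, -3.5, 17.1]
grip_width: 0.0486
gripper_force: 37.5
```

Emit:
apply_moves --pt "0 0 0.004 0 0 0" --pt "0 0 0.006 0 0 0"

```text
clock: 34.58
tcp_pos: [0.6102, 0.2139, 0.0988]
orientation: [2.216, 2.225, -0.001]
contact_force: [-8.8, -6.2, 29.4]
grip_width: 0.0483
gripper_force: 38.8
```

Seated; ease and release, then go to the last red jar at about (0.3845, 0.300).

Emit:
apply_moves --pt "0 0 -0.008 0 0 0" --pt "0 0 -0.008 0 0 0"

```text
clock: 34.83
tcp_pos: [0.6102, 0.2135, 0.0989]
orientation: [2.217, 2.225, -0.001]
contact_force: [-4.3, -2.8, 13.3]
grip_width: 0.0484
gripper_force: 37.1
```

Emit:
apply_moves --pt "0 0 0 0 0 0" --pt "0 0 0 0 0 0" --pt "0 0 0 0 0 0" --pt "0 0 -0.2 0 0 0" --pt "0 0 -0.45 0 0 0" --claw 1

```text
clock: 35.45
tcp_pos: [0.6095, 0.2127, 0.2096]
orientation: [-2.216, -2.225, 0.005]
contact_force: [1.0, 0.0, 1.9]
grip_width: 0.085
gripper_force: 0.0
```

Emit:
apply_moves --pt "0.1 -0.25 -0.2 0 0 0" --pt "0.2 -0.5 -0.1 0 0 0" --pt "0.35 -0.75 0 0 0 0" --pt "0.35 -0.9 0.05 0 0 0" --pt "0.35 -0.9 0.05 0 0 0"

```text
clock: 36.08
tcp_pos: [0.3806, 0.3004, 0.1966]
orientation: [2.21, 2.232, -0.004]
contact_force: [0.4, 0.2, 0.7]
grip_width: 0.0852
gripper_force: 0.0
```

```bash
python3 -c "
from h import *
avg(5)
p=r.grab_frame('wrist');save(p,'w13.png');red(p)
masks(p,'short_a_mid',0,.022,.11)
go(.385,.3,.066,90)
"
```

```text
tcp [0.385  0.3    0.1976] sd [0.002  0.0002 0.0004]
[ 230  162   51   55 2206] [255.5 189. ] [0.3843 0.3052 0.11  ] circ [0.3838 0.303  0.11  ]
[479 268  33  46 862] [499.5 286.8] [0.6081 0.2123 0.11  ] circ [0.6065 0.201  0.11  ]
short_a_mid 0.76 px [255.7 185.8] rect [229.0, 153.0, 55.0, 65.0] model (229, 150, 53, 68) xy [0.3841 0.3011]
go (0.385, 0.3, 0.066, 90) -> [0.001, -0.007, 0.527, 0.0, -0.001, 0.001] t 36.42
```

Emit:
apply_moves --pt "0.006 -0.01 0.2 0 0 0" --pt "0.006 -0.01 0.4 0 0 0" --pt "0.006 -0.01 0.525 0 0 0" --pt "0.006 -0.01 0.525 0 0 0"

```text
clock: 36.92
tcp_pos: [0.3821, 0.3003, 0.0645]
orientation: [-2.217, -2.224, 0.007]
contact_force: [0.7, -0.4, 0.7]
grip_width: 0.0856
gripper_force: 0.0
```

Emit:
apply_moves --pt "0 0 0 0 0 0" --pt "0 0 0 0 0 0" --pt "0 0 0 0 0 0" --pt "0 0 0 0 0 0" --pt "0 0 0 0 0 0" --claw 0

```text
clock: 37.55
tcp_pos: [0.3834, 0.3022, 0.0678]
orientation: [2.217, 2.225, 0.004]
contact_force: [-0.4, -0.4, 6.7]
grip_width: 0.0427
gripper_force: 34.9
```

Emit:
apply_moves --pt "0 0 -0.25 0 0 0" --pt "0 0 -0.5 0 0 0" --pt "0 0 -0.75 0 0 0" --pt "-0.1 0.1 -0.88 0 0 0" --pt "-0.3 0.3 -0.88 0 0 0"

```text
clock: 38.17
tcp_pos: [0.4528, 0.235, 0.2908]
orientation: [2.209, 2.229, 0.012]
contact_force: [1.2, -0.3, -1.6]
grip_width: 0.0424
gripper_force: 36.7
```

```bash
python3 -c "
from h import *
avg(6);go(.6105,.154,.13,90);o=r.get_obs();print(o['grip_width'],o['contact_force'])
"
```

```text
tcp [0.4545 0.2295 0.2868] sd [0.0032 0.0032 0.0006]
go (0.6105, 0.154, 0.13, 90) -> [-0.32, 0.636, 0.626, 0.0, -0.0, 0.003] t 38.48
0.04243890998660942 [-0.05427095  0.222645   -1.00850482]
```

Emit:
apply_moves --pt "-0.13 0.25 0 0 0 0" --pt "-0.25 0.5 0 0 0 0" --pt "-0.29 0.63 0.1 0 0 0" --pt "-0.29 0.63 0.35 0 0 0" --pt "-0.29 0.63 0.6 0 0 0"

```text
clock: 39.1
tcp_pos: [0.6097, 0.1622, 0.135]
orientation: [-2.215, -2.227, -0.002]
contact_force: [1.0, 0.2, -1.1]
grip_width: 0.0424
gripper_force: 36.7
```

```bash
python3 -c "
from h import *
avg(6);go(.6105,.154,.1,90)
"
```

```text
tcp [0.6078 0.1614 0.1343] sd [0.0027 0.0012 0.005 ]
go (0.6105, 0.154, 0.1, 90) -> [-0.035, -0.004, 0.159, 0.003, -0.001, 0.003] t 39.4
```

Emit:
apply_moves --pt "-0.034 0 0.06 0 0 0" --pt "-0.034 0 0.12 0 0 0" --pt "-0.034 0 0.15 0 0 0" --pt "-0.034 0 0.156 0 0 0" --pt "-0.034 0 0.156 0 0 0"

```text
clock: 40.02
tcp_pos: [0.6098, 0.1518, 0.0998]
orientation: [2.216, 2.224, -0.002]
contact_force: [-6.8, -5.5, 22.5]
grip_width: 0.0422
gripper_force: 39.7
```

Emit:
apply_moves --pt "0 0 -0.012 0 0 0" --pt "0.006 0 -0.012 0 0 0" --pt "0.006 0 -0.006 0 0 0" --pt "0.006 0 -0.004 0 0 0"

```text
clock: 40.52
tcp_pos: [0.61, 0.1542, 0.0998]
orientation: [2.217, 2.226, 0.0]
contact_force: [-4.9, -2.3, 17.2]
grip_width: 0.0423
gripper_force: 39.1
```

Emit:
apply_moves --pt "0 0 0 0 0 0" --pt "0 0 0 0 0 0" --pt "0 0 0 0 0 0" --pt "0 0 -0.2 0 0 0" --pt "0 0 -0.45 0 0 0" --claw 1

```text
clock: 41.15
tcp_pos: [0.6089, 0.1531, 0.2104]
orientation: [-2.215, -2.224, 0.005]
contact_force: [0.8, -0.5, 0.1]
grip_width: 0.0854
gripper_force: 0.0
```

Emit:
apply_moves --pt "-0.1 -0.2 -0.25 0 0 0" --pt "-0.1 -0.4 -0.5 0 0 0" --pt "-0.1 -0.6 -0.6 0 0 0" --pt "-0.1 -0.6 -0.6 0 0 0" --pt "-0.1 -0.6 -0.6 0 0 0"

```text
clock: 41.78
tcp_pos: [0.4595, 0.1285, 0.3622]
orientation: [2.214, 2.223, 0.002]
contact_force: [0.6, -0.0, 0.3]
grip_width: 0.0854
gripper_force: 0.0
```

```bash
python3 -c "
from h import *
avg(5)
p=r.grab_frame('wrist')
masks(p,'short_a_mid',.032,.0235,.11);masks(p,'tall_a_mid',.01,.021,.13);masks(p,'tin_mid',.006,.03,.042)
T=r.grab_frame('top');S=r.grab_frame('scene')
for c in(T,S):
  print('-');masks(c,'short_a_mid',.032,.0235,.11);masks(c,'tall_a_mid',.01,.021,.13);masks(c,'tin_mid',.006,.03,.042)
  for d in r.landmark_of(c,'lever_pad'): print('pad',d['conf'],d['point'],onz(c,d['point'],.163).round(4))
b=cv2.resize(p['pixels'],(600,450));s=cv2.resize(S['pixels'][90:310,130:330],(200*2,220*2))
t=cv2.resize(T['pixels'][130:280,180:350],(400,353))
cv2.imwrite('pics/w14.png',cv2.resize(p['pixels'],(800,600))[:,:,::-1])
o=np.zeros((440,800,3),np.uint8);o[:,:400]=s;o[:353,400:]=t;cv2.imwrite('pics/st14.png',o[:,:,::-1])
"
```

```text
tcp [0.4604 0.1276 0.3602] sd [0.0001 0.0001 0.0005]
short_a_mid 0.77 px [367.5 143.9] rect [336.0, 125.0, 62.0, 38.0] model (336, 124, 61, 42) xy [0.6098 0.1527]
tall_a_mid 0.72 px [297.2  96.6] rect [279.0, 76.0, 37.0, 39.0] model (276, 77, 41, 37) xy [0.5088 0.2143]
tin_mid 0.89 px [326.1 299.6] rect [309.0, 284.0, 36.0, 33.0] model (308, 279, 37, 41) xy [ 0.59   -0.1545]
tin_mid 0.84 px [298.2  19. ] rect [275.0, 2.0, 49.0, 40.0] model (276, -9, 45, 56) xy [0.516  0.3243]
tin_mid 0.82 px [419.5 144.3] rect [395.0, 126.0, 47.0, 40.0] model (393, 125, 52, 40) xy [0.7224 0.1439]
tin_mid 0.75 px [433.3  22.1] rect [397.0, 1.0, 76.0, 48.0] model (403, -7, 60, 57) xy [0.7128 0.3199]
tin_mid 0.3 px [315.9 160.8] rect [254.0, 64.0, 146.0, 196.0] model (295, 141, 42, 40) xy [0.5544 0.1168]
-
short_a_mid 0.3 px [221.5 225.6] rect [192.0, 185.0, 82.0, 70.0] model (211, 214, 20, 24) xy [0.5055 0.1936]
tall_a_mid 0.78 px [215.5 227. ] rect [204.0, 217.0, 21.0, 22.0] model (206, 215, 19, 24) xy [0.508  0.2119]
tin_mid 0.85 px [167.6 177.2] rect [154.0, 162.0, 31.0, 32.0] model (156, 166, 23, 2
[... 445 characters left out ...]
108 0.241 ]
tall_a_mid 0.65 px [281.6 287.8] rect [266.0, 273.0, 30.0, 33.0] model (270, 268, 24, 41) xy [ 0.584  -0.1717]
tall_a_mid 0.51 px [247.9 199.4] rect [221.0, 190.0, 60.0, 19.0] model (237, 177, 21, 45) xy [0.5668 0.0471]
tin_mid 0.9 px [300.5 165.3] rect [291.0, 153.0, 22.0, 26.0] model (288, 150, 26, 30) xy [0.7246 0.1401]
tin_mid 0.87 px [276.1 110. ] rect [260.0, 94.0, 27.0, 33.0] model (265, 96, 23, 28) xy [0.7142 0.3318]
tin_mid 0.84 px [281.4 287.9] rect [269.0, 274.0, 26.0, 34.0] model (267, 271, 29, 34) xy [ 0.5909 -0.1544]
tin_mid 0.7 px [205.  120.8] rect [196.0, 115.0, 25.0, 15.0] model (193, 107, 24, 28) xy [0.5183 0.3432]
pad 0.79 [237.6, 196.3] [0.5389 0.014  0.163 ]
```

View pics/w14.png

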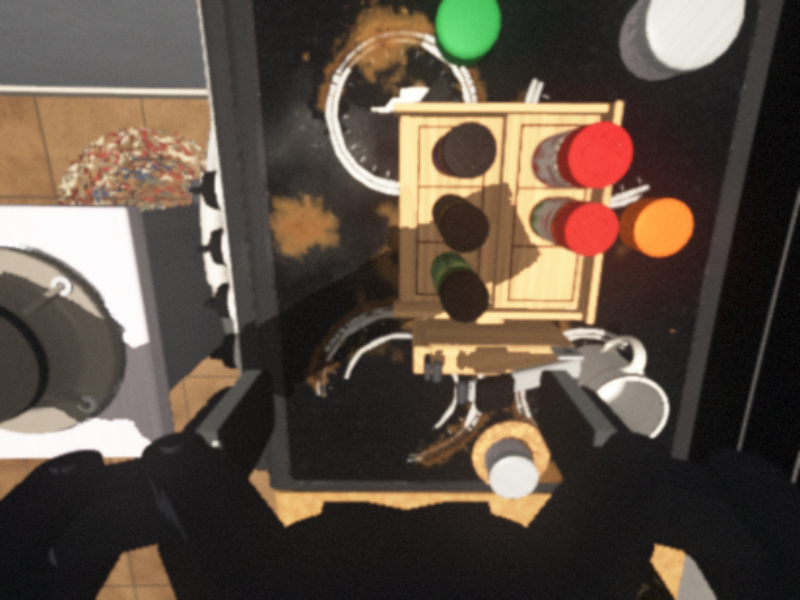

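Emit:
apply_moves --pt "-0.25 0.1 0.1 0 0 0" --pt "-0.5 0.25 0.2 0 0 0" --pt "-0.75 0.4 0.2 0 0 0" --pt "-1 0.52 0.2 0 0 0" --pt "-1 0.52 0.2 0 0 0"

```text
clock: 43.35
tcp_pos: [0.5917, -0.1253, 0.31]
orientation: [-2.221, -2.222, 0.001]
contact_force: [0.1, 1.5, -0.5]
grip_width: 0.085
gripper_force: 0.0
```

```bash
python3 -c "
from h import *
avg(5)
p=r.grab_frame('wrist')
masks(p,'tin_mid',.006,.03,.042)
go(.5905,-.1545,.0255,90)
"
```

```text
tcp [ 0.5916 -0.1249  0.3099] sd [0.0009 0.0038 0.0006]
tin_mid 0.71 px [259.  181.7] rect [237.0, 163.0, 42.0, 41.0] model (238, 159, 42, 45) xy [ 0.5907 -0.1552]
tin_mid 0.48 px [391.4 205.2] rect [346.0, 169.0, 95.0, 79.0] model (366, 183, 51, 45) xy [ 0.798  -0.1931]
tin_mid 0.43 px [224.4  39.4] rect [168.0, 13.0, 131.0, 47.0] model (199, 10, 50, 59) xy [0.5442 0.0382]
go (0.5905, -0.1545, 0.0255, 90) -> [-0.14, -0.002, 1.143, 0.0, -0.0, 0.004] t 43.7
```

Emit:
apply_moves --pt "-0.14 0 0.25 0 0 0" --pt "-0.14 0 0.5 0 0 0" --pt "-0.14 0 0.75 0 0 0" --pt "-0.14 0 0.9 0 0 0" --pt "-0.14 0 0.9 0 0 0"

```text
clock: 44.32
tcp_pos: [0.5884, -0.1551, 0.0832]
orientation: [-2.211, -2.224, 0.005]
contact_force: [-0.4, -0.1, 0.8]
grip_width: 0.0854
gripper_force: 0.0
```

```bash
python3 -c "
from h import *
avg(6)
p=r.grab_frame('wrist')
masks(p,'tin_mid',.006,.03,.042)
go(.5905,-.1548,.0265,90)
"
```

```text
tcp [ 0.5923 -0.1559  0.0879] sd [0.0008 0.0004 0.001 ]
go (0.5905, -0.1548, 0.0265, 90) -> [0.008, -0.006, 0.244, 0.002, 0.001, 0.002] t 44.73
```

Emit:
apply_moves --pt "0.004 -0.004 0.15 0 0 0" --pt "0.004 -0.004 0.235 0 0 0" --pt "0.004 -0.004 0.235 0 0 0"

```text
clock: 45.1
tcp_pos: [0.5889, -0.1553, 0.0257]
orientation: [-2.215, -2.224, 0.003]
contact_force: [-1.0, -0.3, 1.2]
grip_width: 0.0855
gripper_force: 0.0
```

Emit:
apply_moves --pt "0 0 0 0 0 0" --pt "0 0 0 0 0 0" --pt "0 0 0 0 0 0" --pt "0 0 0 0 0 0" --pt "0 0 0 0 0 0" --claw 0

```text
clock: 45.72
tcp_pos: [0.591, -0.1554, 0.0287]
orientation: [2.216, 2.224, 0.002]
contact_force: [-1.0, 0.7, 6.2]
grip_width: 0.0581
gripper_force: 37.6
```

Emit:
apply_moves --pt "0 0 -0.016 0 0 0" --pt "0 0 -0.016 0 0 0" --pt "0.01 0.024 -0.016 0 0 0" --pt "0.01 0.024 -0.016 0 0 0" --pt "0.01 0.024 -0.016 0 0 0"

```text
clock: 46.35
tcp_pos: [0.596, -0.1527, 0.0309]
orientation: [-2.217, -2.226, 0.0]
contact_force: [-0.4, 0.4, -0.7]
grip_width: 0.0581
gripper_force: 37.9
```

```bash
python3 -c "
from h import *
avg(6);go(.597,-.153,.028,90);o=r.get_obs();print(o['grip_width'],o['contact_force'])
"
```

```text
tcp [ 0.5959 -0.1529  0.0309] sd [0.     0.0001 0.0001]
go (0.597, -0.153, 0.028, 90) -> [-0.0, 0.004, 0.012, -0.0, 0.0, 0.003] t 46.65
0.057951275954599916 [-0.12772087  0.60847856 -1.41414485]
```

Emit:
apply_moves --pt "0 0.002 0.006 0 0 0" --pt "0 0.002 0.011 0 0 0" --pt "0 0.002 0.011 0 0 0"

```text
clock: 47.02
tcp_pos: [0.5966, -0.1529, 0.0287]
orientation: [2.217, 2.226, -0.0]
contact_force: [-1.4, 0.3, 5.1]
grip_width: 0.0583
gripper_force: 38.3
```

Emit:
apply_moves --pt "0 0 0 0 0 0" --pt "0 0 0 0 0 0" --pt "0 0 0 0 0 0" --pt "0 0 -0.2 0 0 0" --pt "0 0 -0.4 0 0 0" --claw 1

```text
clock: 47.65
tcp_pos: [0.5961, -0.1527, 0.1289]
orientation: [-2.216, -2.225, 0.001]
contact_force: [1.0, -0.4, -0.1]
grip_width: 0.0855
gripper_force: 0.0
```

Emit:
apply_moves --pt "0.2 -0.1 -0.25 0 0 0" --pt "0.4 -0.2 -0.5 0 0 0" --pt "0.6 -0.2 -0.75 0 0 0" --pt "0.65 -0.2 -0.75 0 0 0" --claw 0

```text
clock: 48.15
tcp_pos: [0.546, 0.0065, 0.3143]
orientation: [2.217, 2.224, 0.0]
contact_force: [0.8, 0.2, -0.3]
grip_width: 0.0124
gripper_force: 0.0
```

```bash
python3 -c "
from h import *
avg(6)
p=r.grab_frame('wrist');S=r.grab_frame('scene')
for c in(p,S): masks(c,'tin_mid',.006,.03,.042)
for c in(p,S):
  for d in r.landmark_of(c,'lever_pad'): print('pad',d['conf'],d['point'],onz(c,d['point'],.163).round(4))
cv2.imwrite('pics/w15.png',cv2.resize(p['pixels'],(800,600))[:,:,::-1])
"
```

```text
tcp [0.5467 0.0092 0.3151] sd [0.0006 0.0042 0.0033]
tin_mid 0.83 px [297.4 249.8] rect [283.0, 235.0, 26.0, 35.0] model (278, 227, 40, 45) xy [ 0.6089 -0.1474]
tin_mid 0.65 px [390.8  56.5] rect [364.0, 30.0, 52.0, 53.0] model (361, 28, 59, 55) xy [0.7229 0.1425]
tin_mid 0.76 px [202.8 120.6] rect [198.0, 115.0, 16.0, 15.0] model (190, 107, 25, 28) xy [0.5126 0.3454]
tin_mid 0.74 px [277.7 108. ] rect [262.0, 96.0, 30.0, 30.0] model (266, 94, 24, 28) xy [0.7204 0.3377]
tin_mid 0.71 px [300.4 165.5] rect [292.0, 152.0, 20.0, 28.0] model (288, 151, 26, 30) xy [0.7243 0.1396]
tin_mid 0.63 px [284.  286.2] rect [270.0, 271.0, 28.0, 36.0] model (269, 269, 30, 34) xy [ 0.5973 -0.1521]
pad 0.92 [254.9, 169.3] [0.5415 0.0145 0.163 ]
pad 0.57 [236.4, 196.0] [0.5367 0.0153 0.163 ]
```

View pics/w15.png

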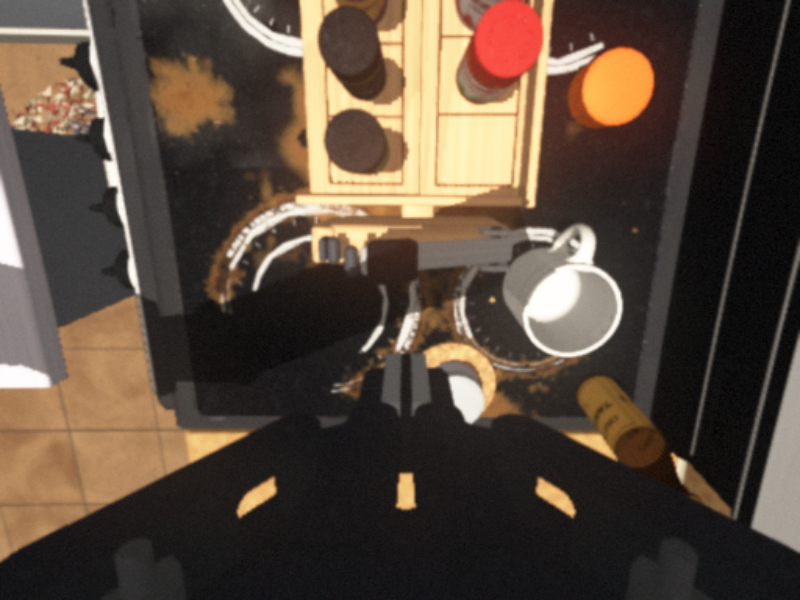

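```bash
python3 -c "
from h import *
go(.537,.0155,.18,90)
"
```

```text
go (0.537, 0.0155, 0.18, 90) -> [0.041, -0.036, 0.527, -0.001, -0.0, 0.002] t 48.75
```

Emit:
apply_moves --pt "0.041 -0.036 0.2 0 0 0" --pt "0.041 -0.036 0.4 0 0 0" --pt "0.041 -0.036 0.52 0 0 0" --pt "0.041 -0.036 0.52 0 0 0" --pt "0.041 -0.036 0.52 0 0 0"

```text
clock: 49.38
tcp_pos: [0.5382, 0.0163, 0.1837]
orientation: [2.217, 2.225, 0.002]
contact_force: [0.6, 0.2, 0.6]
grip_width: -0.0004
gripper_force: 0.0
```

Emit:
apply_moves --pt "0 0 0.04 0 0 0" --pt "0 -0.005 0.08 0 0 0" --pt "0 -0.015 0.11 0 0 0" --pt "0 -0.025 0.14 0 0 0"

```text
clock: 49.88
tcp_pos: [0.5308, 0.0162, 0.1474]
orientation: [2.217, 2.226, -0.0]
contact_force: [-1.7, -0.2, 5.0]
grip_width: -0.0002
gripper_force: 2.5
```

Emit:
apply_moves --pt "0 -0.015 0.03 0 0 0" --pt "0 -0.03 0.06 0 0 0" --pt "0 -0.035 0.08 0 0 0" --pt "0 -0.038 0.09 0 0 0"

```text
clock: 50.38
tcp_pos: [0.522, 0.0161, 0.1249]
orientation: [2.217, 2.226, 0.001]
contact_force: [2.4, -0.1, 2.6]
grip_width: 0.0001
gripper_force: 1.7
```

Emit:
apply_moves --pt "0 -0.005 0.012 0 0 0" --pt "0 -0.005 0.018 0 0 0" --pt "0 -0.005 0.018 0 0 0"

```text
clock: 50.75
tcp_pos: [0.5213, 0.0161, 0.1217]
orientation: [2.216, 2.224, 0.001]
contact_force: [-0.5, -1.2, 13.8]
grip_width: 0.0002
gripper_force: 7.0
```

Now lift away and look.

Emit:
apply_moves --pt "0 0 -0.15 0 0 0" --pt "0 0 -0.4 0 0 0" --pt "0 -0.1 -0.65 0 0 0" --pt "0 -0.3 -0.9 0 0 0" --pt "0 -0.35 -0.95 0 0 0"

```text
clock: 51.38
tcp_pos: [0.4312, 0.0161, 0.359]
orientation: [-2.217, -2.226, 0.002]
contact_force: [0.2, -1.0, -0.1]
grip_width: 0.0
gripper_force: 0.0
```

```bash
python3 -c "
from h import *
avg(5)
p=r.grab_frame('wrist');S=r.grab_frame('scene');T=r.grab_frame('top')
for c in(p,S,T):
  print('-')
  masks(c,'tin_mid',.006,.03,.042)
  masks(c,'tall_a_mid',.01,.021,.13);masks(c,'short_a_mid',.032,.0235,.11)
  for d in r.landmark_of(c,'lever_pad'): print('pad',d['conf'],d['point'],onz(c,d['point'],.128).round(4))
for c in(p,S):
  print('expected up',proj(c,[[.538,.0155,.163]]).round(1),'latched',proj(c,[[.521,.0155,.128]]).round(1))
b=cv2.resize(p['pixels'],(400,300));s=cv2.resize(S['pixels'][90:310,130:330],(400,440));t=cv2.resize(T['pixels'][130:260,180:350],(400,300))
o=np.zeros((600,800,3),np.uint8);o[:440,400:]=s;o[:300,:400]=b;o[300:,:400]=t;cv2.imwrite('pics/f16.png',o[:,:,::-1])
"
```

```text
tcp [0.4317 0.0157 0.3589] sd [0.0008 0.0008 0.0018]
-
tin_mid 0.81 px [349.8 245.9] rect [332.0, 228.0, 34.0, 36.0] model (329, 225, 42, 41) xy [ 0.5967 -0.152 ]
tin_mid 0.65 px [464.4 273.5] rect [419.0, 237.0, 93.0, 89.0] model (439, 252, 51, 43) xy [ 0.8118 -0.2065]
tin_mid 0.62 px [451.5  69.6] rect [425.0, 47.0, 54.0, 45.0] model (421, 45, 60, 48) xy [0.722  0.1424]
tin_mid 0.31 px [341.  234.4] rect [321.0, 215.0, 49.0, 47.0] model (321, 214, 41, 41) xy [ 0.5788 -0.1294]
tall_a_mid 0.81 px [315.7  14.9] rect [300.0, 0.0, 44.0, 36.0] model (290, -19, 52, 70) xy [0.5009 0.1961]
short_a_mid 0.74 px [400.9  52.8] rect [364.0, 28.0, 75.0, 52.0] model (361, 23, 77, 57) xy [0.6094 0.153 ]
pad 0.76 [327.8, 163.2] [0.523  0.0174 0.128 ]
-
tin_mid 0.8 px [276.1 110.4] rect [261.0, 93.0, 28.0, 33.0] model (265, 97, 23, 27) xy [0.7138 0.3304]
tin_mid 0.75 px [206.9 121.8] rect [198.0, 116.0, 23.0, 16.0] model (194, 108, 25, 28) xy [0.5225 0.3383]
tin_mid 0.65 px [283.7 285.9] rect [271.0, 269.0, 26.0, 37.0] model (269, 269, 30, 34) xy [ 0.597  -0.1513]
tin_mid 0.65 px [300.6 165.3] rect [
[... 619 characters left out ...]
 -0.185   0.128 ]
-
tin_mid 0.9 px [180.  237.2] rect [169.0, 226.0, 21.0, 20.0] model (169, 226, 22, 23) xy [0.5161 0.3265]
tin_mid 0.63 px [167.7 177.5] rect [155.0, 163.0, 28.0, 30.0] model (157, 166, 22, 23) xy [0.7142 0.3262]
tin_mid 0.53 px [223.6 161.2] rect [214.0, 150.0, 19.0, 21.0] model (213, 150, 21, 23) xy [0.7244 0.1418]
tin_mid 0.44 px [227.4 189.2] rect [220.0, 176.0, 18.0, 25.0] model (217, 178, 21, 23) xy [0.6299 0.151 ]
short_a_mid 0.63 px [227.7 189.9] rect [217.0, 181.0, 22.0, 24.0] model (218, 177, 19, 26) xy [0.6083 0.1509]
pad 0.84 [283.9, 203.0] [0.519 0.001 0.128]
expected up [[346.8 169.9]] latched [[326.2 164.6]]
expected up [[237.  195.8]] latched [[229.9 205.8]]
```

View pics/f16.png

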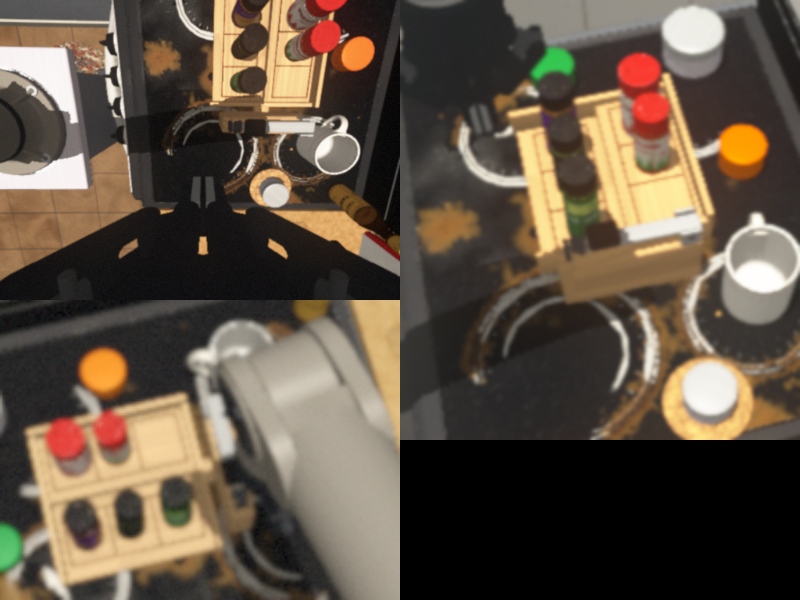

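```bash
python3 -c "
from h import *
print(r.hand_in())"
```

```text
the job is handed in; nothing more can be done
None
```

I handed the job in at about 52 s: the tin is on the middle of the coaster, three tall jars fill the front row, and two short jars fill the left and middle back places. The lever is latched, and the final pictures show the mug and bottle standing where they were.

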